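# Stow the whistle, then draw the churner out of the half-covered well

### The arm

A 7-joint arm with a two-finger parallel gripper is mounted at the origin on the work surface. World frame = base frame: x ahead of the robot, y to its left, z up, the work surface at z = 0. Lengths are in mm, angles in rad, forces in N, time in s.
With the tool pointing down it reaches from about 350 to 900 mm from the base axis. Payload 7.2 kg.
Tool frame: the origin (TCP) lies between the finger pads; the fingertips stand 11 mm ahead of it and the grasp point (between the pads) lies 8 mm behind it; z points along the fingers, y is the direction in which the jaws open and shut (so a half turn about z gives the same grasp; the last joint's range is limited). The gripper opens to 85 mm and grips with 20 to 120 N. Pads are 22 mm wide; open, the fingers measure 114 mm over their backs; the gripper's body (76 mm by 85 mm) begins 54 mm behind the grasp point. The pads swing forward as they close: fully open they stand 13 mm farther back than shut.
Start: joints at [-1.241, 0.411, -0.013, 1.596, 0.006, 1.134, -0.082], TCP at [242.129, 576.197, 212.797] pointing down, gripper open.
Joint ranges: [-2.95, 2.95], [-0.29, 1.99], [-1.47, 1.44], [0.14, 2.54], [-1.03, 4.17], [0.13, 1.85], [-2.86, 2.86]. Speed limits (rad/s): [2.39, 2.39, 3.01, 3.01, 3.14, 3.14, 3.14].

### API

Orientations are given as a 3x3 rotation matrix whose columns are the frame's x, y, z axes.
In Python, from plant import * gives the robot as it stands.
- The arm moves only by the tool jog_arm, never from a script. Its argument "steps" is one flat list of numbers, 7 for each row, row after row: the turn, a rotation vector about the tool's x, y, z in rad, then the shift along the tool's x, y, z in m, then the opening, from -1 (shut) to 1 (fully open). A call has 1 to 8 rows; each row is the pose to reach, as a shift and turn from the pose commanded when the call began, along the tool's axes at that moment; what a row does not reach only later rows make up. A row lasts 1/12 s, in which the tool goes at most 41.7 mm and 7.16 degrees, less where a joint would pass 70% of its speed; a pose out of reach is approached as far as the arm can. A call with a gripper value outside its range is refused whole. The fingers move at their own pace and stop on an object; "newtons" is the grip in N (left out, the last holds). Time passes only in rows, so rows that repeat a pose let the fingers close. It gives the time, the measured TCP pose, the force and the opening at its end, in the units of the state.
- state(): the state, without advancing time (a new reading comes with each control period).
- read_camera(name): name is "scene" or "top" or "wrist"; returns a dict with "color" (384x512x3 uint8, red, green, blue), "z_map" (384x512 float32, mm along the optical axis (not along the pixel's ray), 0 where there is no reading), "K" (3x3 intrinsics, pixels), "extrinsics" (4x4, takes a point from world to camera coordinates); the wrist camera has in their place "T_tool_cam" (4x4, takes a point from camera to tool coordinates, whose origin is the TCP and whose axes are the flange's). Camera axes: x right, y down, z forward; pixel columns grow to the right and rows downward; lengths in mm; the calibration is good to about 2 mm. The wrist camera is an equidistant fisheye: a pixel r from the principal point sees the ray r / f radians off the axis. A picture is of the moment at which its call begins: read the wrist's pose just before it.
- finish_job(): hands the job in, once; it reports no verdict.
Trained networks look in the newest picture that a camera, given by its name, has taken for a name from the list of things; names that differ only in an ending like _2 or _b are one class to them, and where a whole thing is asked for, a point or a joint stands for the part that bears it (a point fixed in the world has none). Each returns a list of dicts, best first, with "confidence" (0 to 1); they miss things now and then, are a little off and sometimes report something else, mostly with a low value. They report only what shows in the picture. A call takes as long as a camera call.
- find_in(label, camera): "at" ([x, y, z] in mm, in world coordinates, good to about 4 mm: the middle of the surface that is visible of it).
- landmark_of(label, camera): "at" ([x, y, z] in mm, in world coordinates, good to about 4 mm: a listed point, or the origin of a listed thing).
The state is a dict: "clock": time; "joint_positions": joint angles; "joint_velocities": joint speeds; "joint_torque": joint torques, N m; "position": TCP position; "tcp_rot": TCP orientation; "ft_force": force on the tool from outside, world axes, zero at the start; "ft_torque": the same for the moment, N m; "grip_width": opening from 0.0 (shut) to 1.0 (fully open).
Only numpy, scipy, OpenCV 4.12 (cv2) and the standard library are available. Lean on these libraries where they do the work, as an engineer would, in place of code of your own. Each camera call takes 0.05 s, during which the arm holds its last target.

### The job

Put the small steel cooker whistle from the turntable into the open drawer of the white organiser and let go of it, then slide the drawer fully shut, which uncovers the mouth of the utensil well. The wooden churner in the well is longer than the mouth, so tilt it, draw it out knob end first through the mouth, and finish while still holding it in the gripper, still, with the whole churner higher than the top of the organiser and resting on nothing. Leave the drawer shut and do not knock over any of the other things.

Things in the scene. Friction and masses are not known exactly. Their poses are not given: they have to be found in the camera images.
- whistle_mid (a point): Steel pressure-cooker whistle weight standing upright on the turntable: 40 mm high, body 30 mm in diameter for the lower 26 mm, narrowing to a 16 mm top knob; 70 to 120 g. Point: its centre, 20 mm above its foot.
- organiser: White plastic counter organiser, fixed, 336 x 181 mm, origin at its centre on the counter; x axis from the mouth end (nearer the robot) to the drawer case. Well: floor 6 mm above the counter, walls 8 mm thick and 100 mm high, inside x -160 to +160, 165 mm wide. Beyond x +40 a deck (underside 100, top 108 mm up) roofs the well and carries the drawer case, top 176 mm up = the organiser's top.
- well_mouth (a point): Centre of the well's open mouth (200 mm along organiser x, from -160 to +40, and 165 mm wide), 100 mm above the counter; organiser axes. The open drawer covers part of it; shut, the drawer front and its pull overhang the far 22 mm of the mouth.
- drawer (a joint): Small grey drawer that slides out over the mouth towards the robot (organiser -x): 0 = shut, up to 0.125 m open; it starts 0.085 to 0.12 m open. Light sliding friction, about 1.5 N; it stays where it is left and has a hard stop when shut.
- drawer_in (a point): Centre of the drawer's inner floor, moves with the drawer, organiser axes; 115 mm above the counter. Inside 102 mm (x) by 142 mm (y); side walls rise 38 mm above the floor, the 10 mm thick front panel (inner face 51 mm in -x from here) 59 mm. Only the part pulled out of the case (as long as the joint value) is open from above; case roof underside 170 mm above the counter.
- drawer_pull (a point): Centre of the outer face (facing organiser -x) of the steel pull bar on the drawer front, 146 mm above the counter; bar 60 mm wide (y), 12 mm high, standing 12 mm off the front. Good to push against.
- churner_mid (a point): Wooden churner lying in the well along organiser x, 280 mm long, 90 to 150 g. Point: mid-length on its axis, 25 mm above the counter; x axis runs from knob end to head. Round shaft 16 mm thick from -116 to +95 mm; round knob 38 mm wide at the -x end (nearer the robot, under the mouth); four-finned head 44 mm across, 45 mm long at +x, under the deck. Shaft 11 mm clear of the well floor.
- churner_head_end (a point): End of the churner at the head, on its axis, 140 mm from its centre. The churner balances within 35 mm of its centre, towards the head.
- churner_knob_end (a point): End of the churner at the knob, on its axis, 140 mm from its centre.
- turntable: Black foot of the plastic turntable, fixed; origin on the counter at the turning axis. Its grey platter, 340 mm in diameter, top 25 mm above the counter, turns stiffly.
- bowl: Steel bowl with a grey gasket ring in it, on the turntable; 120 mm in diameter, 45 mm high; origin at the centre of its underside.
- container: Blue plastic container with closed lid, on the turntable; 106 x 86 x 65 mm; origin at the centre of its underside.
- cup: White ceramic cup without handle, on the turntable; 72 mm in diameter, 78 mm high; origin at the centre of its underside.
- jar: Glass jar with steel cap on the counter to the robot's left; 68 mm in diameter, 110 mm high; origin at the centre of its underside.
- mug: Terracotta mug on the counter to the robot's right; 76 mm in diameter, 90 mm high; origin at the centre of its underside.

How it is judged (in metres and radians):
On the way, in this order (a step that is already met when the one before it is completed fails the run):
1. the whistle is in the open drawer and let go of (x of whistle_mid in the frame of drawer_in between -0.055 and 0.055 m and y of whistle_mid in the frame of drawer_in between -0.075 and 0.075 m and z of whistle_mid in the frame of drawer_in between -0.005 and 0.035 m and contact force between the fingers and whistle below 0.1 N and linear speed of whistle below 0.05 m/s), for 0.2 s.
2. the drawer is shut with the whistle inside, the churner still in the well (x of whistle_mid in the frame of drawer_in between -0.055 and 0.055 m and y of whistle_mid in the frame of drawer_in between -0.075 and 0.075 m and z of whistle_mid in the frame of drawer_in between -0.005 and 0.035 m and value of joint drawer below 0.008 m and height (world z) of churner_head_end below 0.1 m), for 0.2 s.
At the end, for the whole second after the job is handed in: The robot still holds the churner in its fingers, still (under 0.05 m/s), both ends of its axis more than 180 mm above the counter (the organiser's top is at 176 mm), and nothing else carries or touches it; the drawer is shut to within 10 mm with the whistle inside (x of whistle_mid in the frame of drawer_in between -0.055 and 0.055 m and y of whistle_mid in the frame of drawer_in between -0.075 and 0.075 m and z of whistle_mid in the frame of drawer_in between -0.005 and 0.035 m and value of joint drawer below 0.01 m and height (world z) of each of churner_head_end, churner_knob_end above 0.18 m and contact force between the fingers and churner above 1 N and contact force between churner and organiser below 0.1 N and contact force between churner and turntable below 0.1 N and linear speed of churner below 0.05 m/s and angular speed of churner below 0.3 rad/s); the arm keeps its last pose, push and grip.
It fails at once if a bystander is knocked over (bowl, container, cup, jar or mug tipped by more than about 35 degrees) (angle between any of bowl, container, cup, jar, mug's own z axis and vertical above 0.6 rad).
It also fails if it takes over 61 s, if anything falls off the work surface, if the arm or the gripper's body presses on something with over 40 N, if the wrist force passes 120 N, or if a joint passes its speed limit or range.

## Working session

There is one attempt and no reset: what is moved stays moved. The work goes in short steps, Python scripts to look and compute and a tool call to move; the robot and the scene stay as the last step left them, time stands still between calls to the robot, and variables do not carry over. Pictures are saved under pics/ and viewed, and the job is handed in when it is done.

Besides the shell and the picture viewer there is one more tool, called after "Call:" by a JSON object that holds its "name" and its "arguments". jog_arm: Moves the arm, as the interface text tells. Its arguments: {"type":"object","properties":{"steps":{"type":"array","items":{"type":"number"}},"newtons":{"type":"number"}},"required":["steps"]}

```bash
ls; mkdir -p pics
python3 - <<'E'
from plant import *
import cv2,numpy as np
s=state();print(s)
for c in ["scene","top"]:
    r=read_camera(c);cv2.imwrite(f"pics/{c}0.png",r["color"][:,:,::-1])
    np.savez(f"{c}0.npz",**r)
    for l in ["whistle_mid","organiser","well_mouth","drawer_in","drawer_pull","churner_mid","churner_head_end","churner_knob_end","turntable","bowl","container","cup","jar","mug"]:
        try:
            q=landmark_of(l,c)
            print(c,l,[(np.round(x["at"]).tolist(),round(x["confidence"],2)) for x in q[:2]])
        except Exception as e: print(c,l,e)
print(state()["clock"])
E
```

```text
pics
{'clock': 0.0, 'joint_positions': array([-1.24119924,  0.41190427, -0.01272141,  1.59701989,  0.00559541,
        1.13434389, -0.08220863]), 'joint_velocities': array([ 0.00012166, -0.00112063,  0.00171635, -0.00253477,  0.00047318,
       -0.00062272,  0.00124359]), 'joint_torque': array([ 1.93975618e-03, -6.00616837e+01,  6.83022738e-01, -2.99402601e+01,
        1.37450718e-02,  1.06035589e-02,  1.44802613e-06]), 'position': array([241.94685692, 575.69568401, 211.96023335]), 'tcp_rot': array([[-9.21925376e-01,  3.87367160e-01, -5.33563014e-04],
       [ 3.87367512e-01,  9.21924078e-01, -1.55060346e-03],
       [-1.08748269e-04, -1.63622566e-03, -9.99998655e-01]]), 'ft_force': array([0.11925006, 0.00536206, 0.12684125]), 'ft_torque': array([-0.01781353,  0.0144629 , -0.02844457]), 'grip_width': 1.0048358203626373}
scene whistle_mid [([490.0, 218.0, 43.0], 0.43)]
scene organiser [([593.0, -177.0, 4.0], 0.72)]
scene well_mouth [([528.0, -166.0, 102.0], 0.69), ([510.0, 457.0, -1.0], 0.61)]
scene drawer_in [([569.0, -178.0, 116.0], 0.69), ([672.0, 128.0, 24.0], 0.25)]
scene drawer_
[... 433 characters left out ...]
whistle_mid [([494.0, -169.0, 148.0], 0.66), ([484.0, 223.0, 43.0], 0.57)]
top organiser [([589.0, -180.0, 1.0], 0.76), ([566.0, 92.0, 25.0], 0.24)]
top well_mouth [([528.0, -170.0, 94.0], 0.63)]
top drawer_in [([562.0, -178.0, 114.0], 0.62)]
top drawer_pull [([495.0, -171.0, 146.0], 0.9)]
top churner_mid []
top churner_head_end []
top churner_knob_end [([449.0, -152.0, 24.0], 0.42), ([528.0, -169.0, 98.0], 0.35)]
top turntable [([597.0, 204.0, -2.0], 0.69), ([566.0, -179.0, 117.0], 0.52)]
top bowl [([672.0, 268.0, 22.0], 0.59)]
top container [([675.0, 125.0, 26.0], 0.57)]
top cup [([567.0, 91.0, 25.0], 0.95)]
top jar [([513.0, 458.0, -2.0], 0.74)]
top mug [([528.0, -474.0, -1.0], 0.96)]
1.5
```

View pics/scene0.png

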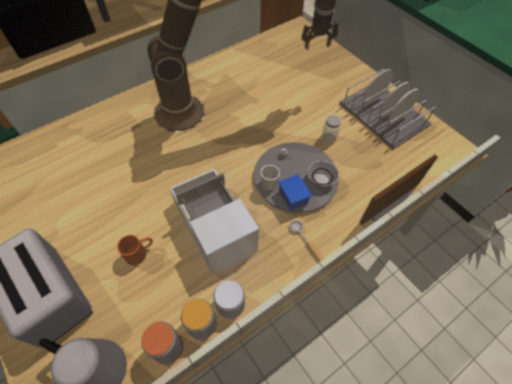

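View pics/top0.png

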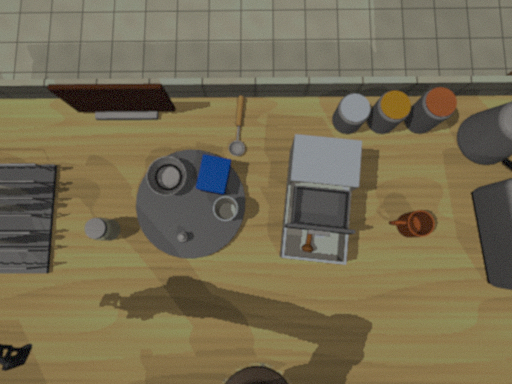

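```bash
cat > h.py <<'E'
import numpy as np,cv2
def cloud(r):
    K=r["K"];z=r["z_map"].astype(float);h,w=z.shape
    u,v=np.meshgrid(np.arange(w),np.arange(h))
    P=np.stack([(u-K[0,2])/K[0,0]*z,(v-K[1,2])/K[1,1]*z,z],-1)
    E=r["extrinsics"];W=(P-E[:3,3])@E[:3,:3]
    W[z==0]=np.nan
    return W
E
python3 - <<'E'
from h import *
for c in ["top","scene"]:
    r=np.load(f"{c}0.npz");W=cloud(r)
    X,Y,Z=W[...,0],W[...,1],W[...,2]
    m=(abs(X-488)<35)&(abs(Y-220)<35)&(Z>33)&(Z<75)
    print(c,"whistle n",m.sum(),np.nanmean(W[m],0),np.nanmax(Z[m]) , (np.nanmin(W[m],0)+np.nanmax(W[m],0))/2)
    m=(abs(X-690)<130)&(abs(Y+180)<150)&(Z>168)&(Z<186)
    p=W[m][:,:2].astype(np.float32);print("case top",cv2.minAreaRect(p),np.median(Z[m]))
    m=(abs(X-590)<230)&(abs(Y+180)<150)&(Z>90)&(Z<190)
    p=W[m][:,:2].astype(np.float32);rc=cv2.minAreaRect(p);print("org",rc,cv2.boxPoints(rc))
    m=(abs(X-460)<70)&(abs(Y+165)<60)&(Z>15)&(Z<90)
    print("knob n",m.sum(),W[m].round().tolist()[:40])
    m=(Z<10)&(Z>-10); print("counter z",np.nanmedian(Z[m]))
E
```

```text
top whistle n 86 [488.76847379 217.31259166  54.60386156] 68.20628232347406 [488.82092184 219.42381827  51.68174708]
case top ((690.433837890625, -189.9592742919922), (181.43357849121094, 129.57174682617188), 83.71672058105469) 176.2856296929578
org ((625.9228515625, -184.46710205078125), (193.03822326660156, 419.7131042480469), 81.74093627929688) [[ 404.3779   -249.83946 ]
 [ 819.73804  -310.13092 ]
 [ 847.4678   -119.09474 ]
 [ 432.10767   -58.803284]]
knob n 152 [[498.0, -154.0, 34.0], [498.0, -157.0, 32.0], [498.0, -161.0, 31.0], [495.0, -154.0, 31.0], [495.0, -157.0, 33.0], [495.0, -160.0, 34.0], [495.0, -163.0, 32.0], [495.0, -166.0, 32.0], [492.0, -152.0, 24.0], [492.0, -154.0, 33.0], [492.0, -157.0, 35.0], [492.0, -160.0, 36.0], [492.0, -163.0, 33.0], [492.0, -166.0, 33.0], [489.0, -152.0, 27.0], [489.0, -155.0, 29.0], [489.0, -156.0, 38.0], [489.0, -160.0, 34.0], [489.0, -163.0, 32.0], [489.0, -166.0, 30.0], [486.0, -151.0, 33.0], [486.0, -154.0, 33.0], [486.0, -157.0, 32.0], [486.0, -160.0, 33.0], [486.0, -163.0, 30.0], [483.0, -152.0, 27.0], [483.0, -154.0, 32.0], [483.0, 
[... 1035 characters left out ...]
0], [434.0, -130.0, 84.0], [434.0, -126.0, 81.0], [432.0, -121.0, 75.0], [433.0, -118.0, 73.0], [435.0, -114.0, 73.0], [437.0, -111.0, 72.0], [436.0, -107.0, 67.0], [432.0, -145.0, 88.0], [432.0, -142.0, 85.0], [431.0, -137.0, 81.0], [434.0, -135.0, 82.0], [433.0, -130.0, 76.0], [434.0, -127.0, 76.0], [432.0, -122.0, 69.0], [431.0, -118.0, 64.0], [434.0, -115.0, 64.0], [433.0, -110.0, 60.0], [428.0, -156.0, 86.0], [430.0, -153.0, 86.0], [431.0, -150.0, 83.0], [430.0, -145.0, 79.0], [429.0, -141.0, 74.0], [429.0, -137.0, 71.0], [436.0, -136.0, 78.0], [433.0, -131.0, 71.0], [431.0, -126.0, 65.0], [429.0, -122.0, 58.0], [436.0, -120.0, 65.0], [429.0, -165.0, 88.0]]
counter z 0.11858102264750098
```

Run:
```python
from h import *
r=np.load("top0.npz");c=r["color"]
a=cv2.resize(c[125:275,270:375],None,fx=5,fy=5,interpolation=cv2.INTER_CUBIC)[:,:,::-1]
b=cv2.resize(c[200:270,140:230],None,fx=3,fy=3,interpolation=cv2.INTER_CUBIC)[:,:,::-1]
o=np.zeros((600,800,3),np.uint8);a=a[:600];a=a[:, :525];o[:a.shape[0],:a.shape[1]]=a;o[:210,525:795]=b
cv2.imwrite("pics/crop1.png",o)
```

```text
(no output)
```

View pics/crop1.png

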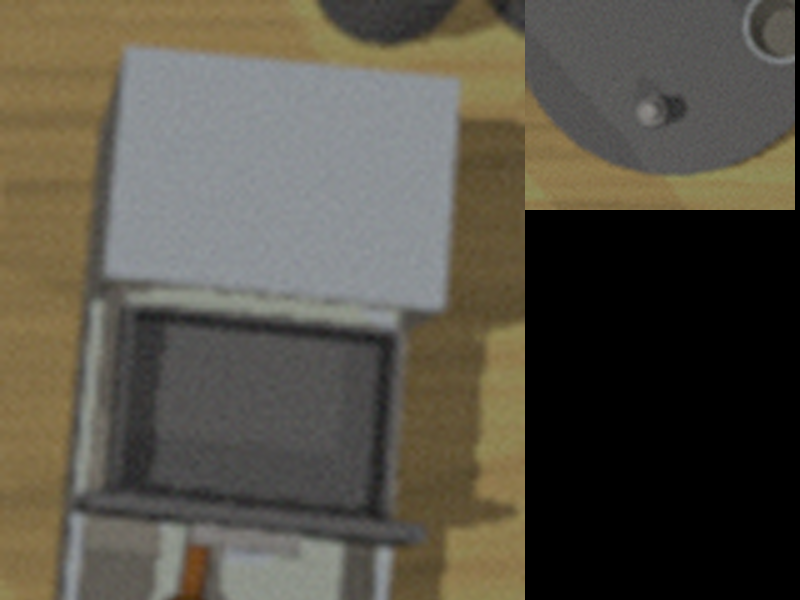

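Run:
```python
from plant import *
import cv2,numpy as np
s=state();r=read_camera("wrist");np.savez("w0.npz",**r)
print(np.round(r["T_tool_cam"],3),r["K"])
cv2.imwrite("pics/w0.png",r["color"][:,:,::-1])
```

```text
[[   0.      -0.951   -0.308   77.587]
 [   1.       0.      -0.       0.181]
 [   0.      -0.308    0.951 -161.101]
 [   0.       0.       0.       1.   ]] [[297.31863964   0.         253.33828541]
 [  0.         297.31863964 193.93588638]
 [  0.           0.           1.        ]]
```

View pics/w0.png

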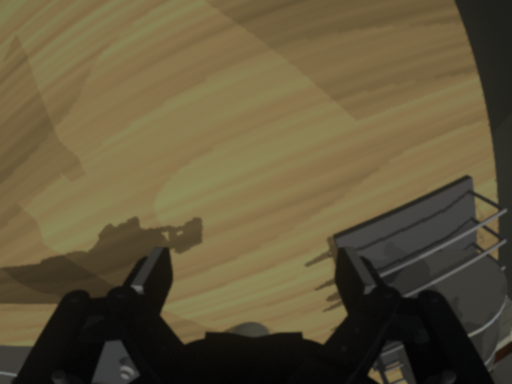

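Call:
{"name": "jog_arm", "arguments": {"steps": [0,0,0.12,-0.035,-0.022,0.01,1,0,0,0.24,-0.07,-0.045,0.02,1,0,0,0.36,-0.105,-0.067,0.03,1,0,0,0.48,-0.14,-0.09,0.04,1,0,0,0.6,-0.175,-0.112,0.05,1,0,0,0.72,-0.21,-0.135,0.06,1,0,0,0.84,-0.245,-0.157,0.07,1,0,0,0.96,-0.28,-0.18,0.08,1]}}

```text
clock: 2.22
position: [426.6, 307.5, 134.9]
tcp_rot: [[-0.206, 0.979, 0.001], [0.979, 0.206, 0.001], [0.001, 0.001, -1.0]]
ft_force: [0.2, 1.0, 0.1]
grip_width: 1.002
```

```bash
cat >> h.py <<'E'
np.set_printoptions(precision=4,suppress=True)
def delta(s,p,R=None):
    """shift/turn in tool axes to go to world p (mm), R"""
    from scipy.spatial.transform import Rotation as Ro
    R0=s["tcp_rot"]; d=R0.T@(np.array(p,float)-s["position"])/1000
    t=np.zeros(3) if R is None else Ro.from_matrix(R0.T@R).as_rotvec()
    return np.r_[t,d]
th=np.deg2rad(-6.2)
O=np.array([589.,-178.5,0]);UX=np.array([np.cos(th),np.sin(th),0]);UY=np.array([-np.sin(th),np.cos(th),0])
def org(x,y,z): return O+x*UX+y*UY+np.array([0,0,z])
def toorg(p): d=np.array(p)-O; return np.array([d@UX,d@UY,d[2]])
def Rtool(a):
    """tool x toward +org x, tilted so tool z leans to +org x by a (deg)"""
    a=np.deg2rad(a);z=np.sin(a)*UX-np.cos(a)*np.array([0,0,1]);y=-UY;x=np.cross(y,z)
    return np.stack([x,y,z],1)
E
python3 - <<'E'
from plant import *
from h import *
s=state();print(s["clock"],s["position"],s["joint_positions"],s["tcp_rot"])
r=read_camera("wrist");np.savez("w1.npz",**r)
cv2.imwrite("pics/w1.png",r["color"][:,:,::-1])
for c in ["wrist"]:print(landmark_of("whistle_mid",c))
print(delta(s,[489,219,110]))
E
```

```text
2.2167 [426.5546 307.5228 134.8746] [-0.9357  0.3313  0.2716  1.9393 -0.1132  0.8844 -0.3991] [[-0.2058  0.9786  0.0007]
 [ 0.9786  0.2058  0.0008]
 [ 0.0006  0.0009 -1.    ]]
[{'at': [493.7, 218.3, 48.1], 'confidence': 0.78}]
[ 0.      0.      0.     -0.0995  0.0429  0.0249]
```

View pics/w1.png

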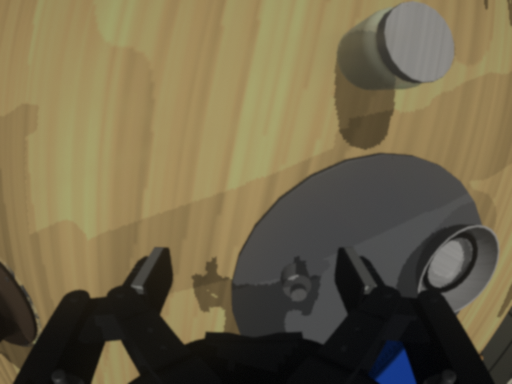

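```bash
cat >> h.py <<'E'
def wray(r,s,u,v,z):
    K=r["K"];d=np.array([u-K[0,2],v-K[1,2]])/K[0,0];t=np.hypot(*d)
    ray=np.r_[np.sin(t)*d/max(t,1e-9),np.cos(t)]
    T=r["T_tool_cam"];o=s["position"]+s["tcp_rot"]@T[:3,3];w=s["tcp_rot"]@T[:3,:3]@ray
    return o+w*(z-o[2])/w[2]
E
python3 - <<'E'
from h import *
r=dict(np.load("w1.npz"))
s=dict(position=np.array([426.5546,307.5228,134.8746]),tcp_rot=np.array([[-0.2058,0.9786,0.0007],[0.9786,0.2058,0.0008],[0.0006,0.0009,-1]]))
print(wray(r,s,297,289,62))
c=cv2.resize(r["color"][230:340,200:360],None,fx=4,fy=4)[:,:,::-1];cv2.imwrite("pics/w1c.png",c)
E
```

```text
[488.6056 224.3645  62.    ]
```

View pics/w1c.png

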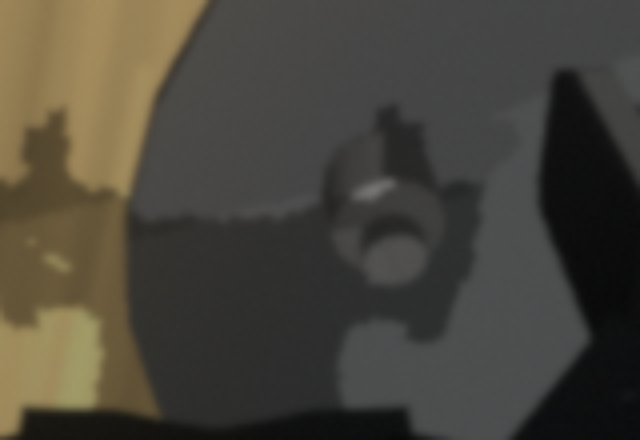

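Call:
{"name": "jog_arm", "arguments": {"steps": [0,0,0.12,-0.035,0.015,0.008,1,0,0,0.24,-0.07,0.03,0.017,1,0,0,0.36,-0.1,0.043,0.025,1,0,0,0.48,-0.1,0.043,0.025,1,0,0,0.6,-0.1,0.043,0.025,1,0,0,0.6,-0.1,0.043,0.025,1]}}

```text
clock: 2.82
position: [489.0, 220.2, 109.8]
tcp_rot: [[0.383, 0.924, -0.0], [0.924, -0.383, -0.0], [-0.0, -0.0, -1.0]]
ft_force: [0.1, 1.2, -0.1]
grip_width: 1.0
```

Run:
```python
from plant import *
from h import *
s=state();print(s["clock"],s["position"],s["joint_positions"],s["tcp_rot"])
r=read_camera("wrist");np.savez("w2.npz",**r)
cv2.imwrite("pics/w2.png",r["color"][:,:,::-1])
for c in ["wrist"]:print(landmark_of("whistle_mid",c))
K=r["K"]
print(delta(s,[489,219,38]))
```

```text
2.8167 [488.9776 220.2497 109.7739] [-0.8517  0.3972  0.4317  1.9446 -0.218   0.8451 -0.6967] [[ 0.3826  0.9239 -0.0002]
 [ 0.9239 -0.3826 -0.0002]
 [-0.0002 -0.0001 -1.    ]]
[{'at': [492.0, 220.4, 46.3], 'confidence': 0.88}]
[ 0.      0.      0.     -0.0011  0.0005  0.0718]
```

View pics/w2.png

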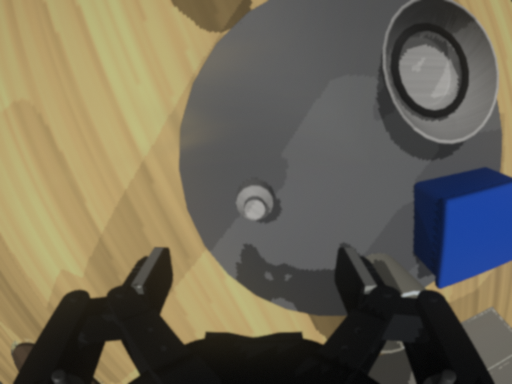

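Run:
```python
from h import *
r=dict(np.load("w1.npz"))
s=dict(position=np.array([426.5546,307.5228,134.8746]),tcp_rot=np.array([[-0.2058,0.9786,0.0007],[0.9786,0.2058,0.0008],[0.0006,0.0009,-1]]))
print(wray(r,s,298.7,294.5,65))
r=dict(np.load("w2.npz"))
s=dict(position=np.array([488.9776,220.2497,109.7739]),tcp_rot=np.array([[0.3826,0.9239,0],[0.9239,-0.3826,0],[0,0,-1]]))
for p in [(257,209,65),(255,203,51)]: w=wray(r,s,*p);print(w,s["tcp_rot"].T@(w-s["position"]))
```

```text
[491.1474 220.2058  65.    ]
[493.1211 219.3245  65.    ] [ 0.7305  4.1821 44.7739]
[491.7006 219.59    51.    ] [ 0.4323  2.7682 58.7739]
```

Call:
{"name": "jog_arm", "arguments": {"steps": [0,0,0,0,0.0025,0.03,1,0,0,0,0,0.0025,0.055,1,0,0,0,0,0.0025,0.072,1,0,0,0,0,0.0025,0.072,0.3,0,0,0,0,0.0025,0.072,-0.3,0,0,0,0,0.0025,0.072,-1,0,0,0,0,0.0025,0.072,-1,0,0,0,0,0.0025,0.072,-1], "newtons": 50}}

```text
clock: 3.58
position: [491.9, 220.0, 39.2]
tcp_rot: [[0.377, 0.926, 0.002], [0.926, -0.377, 0.001], [0.002, 0.001, -1.0]]
ft_force: [0.5, -0.9, 0.3]
grip_width: 0.298
```

Call:
{"name": "jog_arm", "arguments": {"steps": [0,0,0,0,0,0,-1,0,0,0,0,0,0,-1,0,0,0,0,0,0,-1]}}

```text
clock: 3.83
position: [491.6, 220.1, 39.0]
tcp_rot: [[0.377, 0.926, 0.001], [0.926, -0.377, 0.001], [0.002, 0.001, -1.0]]
ft_force: [-1.9, 0.9, 6.6]
grip_width: 0.154
```

Run:
```python
from plant import *
from h import *
s=state();print(s["clock"],s["position"],s["grip_width"],s["ft_force"])
r=read_camera("wrist")
cv2.imwrite("pics/w3.png",r["color"][:,:,::-1])
for c in ["wrist","scene","top"]:
  t=read_camera(c);print(c,landmark_of("whistle_mid",c))
  if c=="scene": cv2.imwrite("pics/s3.png",cv2.resize(t["color"][110:220,220:380],None,fx=4,fy=4)[:,:,::-1])
print(state()["grip_width"])
```

```text
3.8333 [491.6326 220.0918  38.9665] 0.15378454017037355 [-1.923   0.933   6.6148]
wrist [{'at': [493.0, 219.0, 46.4], 'confidence': 0.6}]
scene [{'at': [487.1, 215.9, 44.5], 'confidence': 0.35}]
top [{'at': [485.4, 222.3, 44.1], 'confidence': 0.5}]
0.15485360037076848
```

View pics/w3.png

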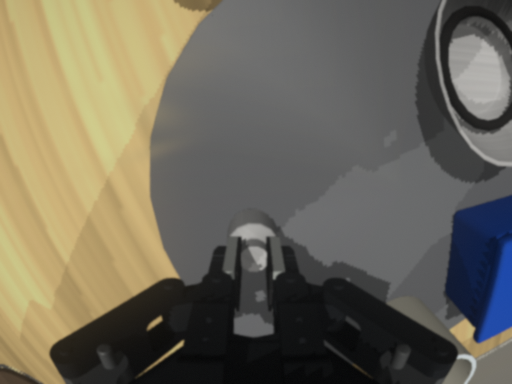

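View pics/s3.png

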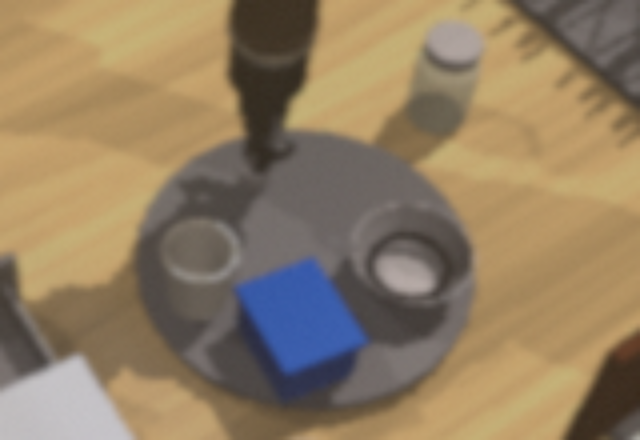

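Run:
```python
from plant import *
from h import *
s=state();r=read_camera("wrist")
cv2.imwrite("pics/w3c.png",cv2.resize(r["color"][190:310,190:320],None,fx=5,fy=5,interpolation=cv2.INTER_CUBIC)[:,:,::-1])
for p in [(257,257,65),(253,212,51),(253,209,25)]: w=wray(r,s,*p);print(w,s["tcp_rot"].T@(w-s["position"]))
```

```text
[495.0831 219.5799  65.    ] [  0.8662   3.4121 -26.0183]
[500.6147 238.7205  51.    ] [ 20.6551   1.3107 -11.9844]
[497.5218 231.1893  25.    ] [12.4673  1.2691 14.0011]
```

View pics/w3c.png

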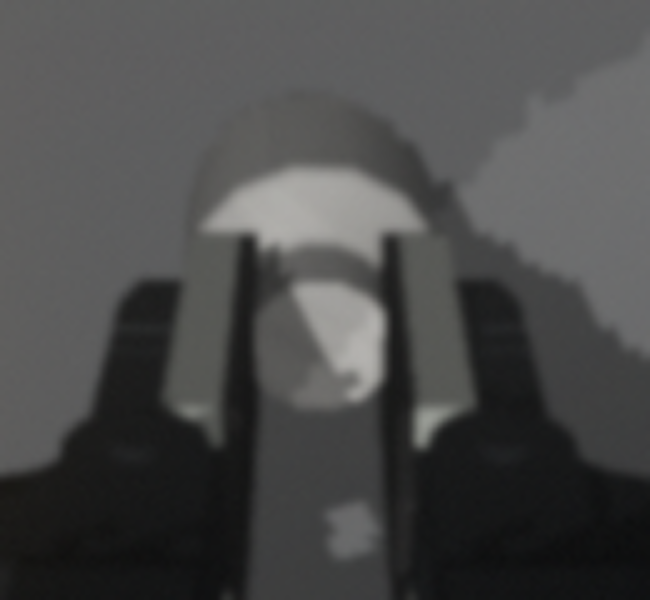

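```bash
cat >> h.py <<'E'
def wpt(r,s,u,v,tool=False):
    K=r["K"];d=np.array([u-K[0,2],v-K[1,2]])/K[0,0];t=np.hypot(*d);z=float(r["z_map"][int(round(v)),int(round(u))])
    p=np.r_[z*np.tan(t)*d/max(t,1e-9),z,1];q=(r["T_tool_cam"]@p)[:3]
    return q if tool else s["position"]+s["tcp_rot"]@q
E
python3 - <<'E'
from plant import *
from h import *
s=state();r=read_camera("wrist")
for u,v in [(235,240),(234,250),(230,265),(272,240),(276,262),(254,258),(252,262),(250,228),(253,213),(250,205),(253,295)]: print(u,v,wpt(r,s,u,v,True),wpt(r,s,u,v))
E
```

```text
235 240 [ 11.0766  -7.7814 -26.4917] [488.5625 233.2818  65.4843]
234 250 [ 10.5876  -7.7269 -36.1555] [488.4166 232.7946  75.1472]
230 265 [ 11.551   -8.5286 -51.4562] [488.0182 233.9675  90.4492]
272 240 [ 11.6297  10.872  -27.5708] [506.0471 226.7613  66.5759]
276 262 [ 11.2726  11.4726 -48.4534] [506.4428 226.1746  87.4582]
254 258 [ -0.0645   1.8496 -25.4659] [493.2847 219.3336  64.4446]
252 262 [ -2.5903   0.7956 -25.3731] [491.3565 217.3915  64.3466]
250 228 [ 12.2154  -0.3135 -14.2548] [495.924  231.5389  53.254 ]
253 213 [13.8512  1.2852  3.6861] [498.0436 232.4769  35.3171]
250 205 [15.0433 -0.6153 14.2967] [496.7458 234.3125  24.7074]
253 295 [-54.1111   1.2487  12.9921] [472.4037 169.5546  25.89  ]
```

```bash
python3 - <<'E'
from h import *
r=dict(np.load("w2.npz"))
s=dict(position=np.array([488.9776,220.2497,109.7739]),tcp_rot=np.array([[0.3826,0.9239,0],[0.9239,-0.3826,0],[0,0,-1]]))
for u,v in [(158,250),(152,262),(145,280),(345,252),(352,270),(168,255),(150,285),(257,209),(257,190),(253,150)]: print(u,v,wpt(r,s,u,v,True))
E
python3 - <<'E'
from plant import *
from h import *
s=state();print(s["position"],s["grip_width"])
for c in ["top","scene"]:
    r=read_camera(c);W=cloud(r)
    d=(W-s["position"])
    m=(np.hypot(d[...,0],d[...,1])<40)&(W[...,2]>30)&(W[...,2]<200)
    L=d[m]@s["tcp_rot"]
    L=L[np.argsort(-L[:,2])]
    print(c,len(L));print(L[::max(1,len(L)//40)][:30])
E
```

```text
158 250 [ 11.0972 -44.6549 -38.96  ]
152 262 [ 10.5175 -44.5488 -49.45  ]
145 280 [ 11.4893 -42.4878 -65.4659]
345 252 [ 10.7044  45.5082 -40.0204]
352 270 [ 10.6315  44.2079 -56.1234]
168 255 [  6.7864 -40.8657 -35.9565]
150 285 [  8.5669 -41.0378 -64.6987]
257 209 [ 0.8281  4.179  44.5182]
257 190 [12.0236  4.2602 55.8705]
253 150 [38.2081  1.1635 83.9505]
[491.6346 220.1106  38.9797] 0.1578250640965122
top 82
[[ -15.8685   -2.7592    4.5246]
 [ -11.8558    8.3972    0.4737]
 [ -14.0994    5.9176   -5.1129]
 [ -15.3959    3.2247   -5.7089]
 [ -12.1116  -10.9152   -7.2381]
 [ -13.897    -7.0222   -8.3088]
 [ -10.1589   10.5056  -11.3792]
 [ -14.9763   -0.2956  -11.9005]
 [ -13.6086   -4.0533  -13.0053]
 [ -12.6306   -7.6816  -16.1217]
 [  -7.4677   15.2836  -23.7093]
 [  -7.3657   18.1619  -29.0906]
 [ -11.2189   10.2317  -30.9274]
 [  -9.1226   26.2328  -68.1166]
 [ -13.8108  -32.1836  -70.8253]
 [  -2.6384   35.5719  -71.2386]
 [  -5.5039   30.4881  -74.157 ]
 [  -4.569    33.0795  -75.0551]
 [ -12.3681   30.1024  -76.7235]
 [ -11.8443   32.7334  -79.6343]
 [ -12.0717  -35.7912  -
[... 607 characters left out ...]
.978 ]
 [ -11.3053    2.856   -21.9651]
 [  -6.618    14.2722  -27.9756]
 [  -9.5875    9.6296  -29.5542]
 [  -7.6548   15.6927  -36.238 ]
 [  -5.0023   19.7701  -40.3588]
 [ -10.6274    8.6355  -47.3302]
 [ -11.5287   -5.0947  -56.1185]
 [ -11.6907  -20.8541  -62.4299]
 [ -10.3792   17.7767  -64.0401]
 [  -4.2367   37.7827  -67.6779]
 [  -3.0028   18.9199  -69.4123]
 [  -8.0231   21.1898  -73.3899]
 [ -12.4631   -7.3148  -77.7976]
 [ -11.914    -9.9835  -80.5704]
 [ -17.3191   -6.4917  -85.8572]
 [   2.8474   21.1408  -88.2423]
 [ -17.0102   19.581   -91.7137]
 [  -9.1938   19.2572  -95.1323]
 [ -17.9612   20.9433  -99.3459]
 [  -8.3324   27.5646 -104.3148]
 [ -14.6239   20.4536 -109.4656]]
```

Call:
{"name": "jog_arm", "arguments": {"steps": [0,0,0,0,0,0,0.5,0,0,0,0,0,0,0.5,0,0,0,0,0,0,0.5,0,0,0,0,0,0,0.5]}}

```text
clock: 4.72
position: [491.1, 219.4, 37.9]
tcp_rot: [[0.377, 0.926, -0.0], [0.926, -0.377, -0.0], [-0.0, -0.0, -1.0]]
ft_force: [-0.1, 0.4, -0.4]
grip_width: 0.717
```

Run:
```python
from plant import *
from h import *
s=state();r=read_camera("wrist");print(s["position"],s["grip_width"],s["ft_force"])
cv2.imwrite("pics/w4.png",r["color"][:,:,::-1])
```

```text
[491.0643 219.3937  37.8507] 0.7173136194198708 [-0.0984  0.4092 -0.4156]
```

View pics/w4.png

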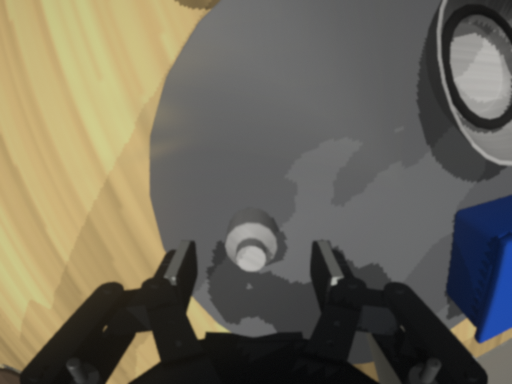

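Call:
{"name": "jog_arm", "arguments": {"steps": [0,0,0,0,0,0.02,0.5,0,0,0,0,0,0.033,0.5,0,0,0,0,0,0.033,0,0,0,0,0,0,0.033,-0.5,0,0,0,0,0,0.033,-1,0,0,0,0,0,0.033,-1,0,0,0,0,0,0.033,-1,0,0,0,0,0,0.033,-1], "newtons": 50}}

```text
clock: 5.43
position: [492.1, 219.8, 6.4]
tcp_rot: [[0.378, 0.926, 0.002], [0.926, -0.378, 0.001], [0.002, 0.001, -1.0]]
ft_force: [0.8, -0.5, 6.6]
grip_width: 0.333
```

Run:
```python
from plant import *
from h import *
s=state();r=read_camera("wrist");print(s["position"],s["grip_width"],s["ft_force"])
cv2.imwrite("pics/w5.png",r["color"][:,:,::-1])
for u,v in [(228,240),(226,250),(276,240),(278,250),(254,258)]: print(u,v,wpt(r,s,u,v,True),wpt(r,s,u,v))
```

```text
[492.1441 219.8359   6.3608] 0.3330440329742529 [ 0.767  -0.5149  6.6428]
228 240 [  7.134  -12.0797 -18.776 ] [483.6189 230.981   25.1347]
226 250 [  4.4575 -12.7279 -25.0948] [481.9962 228.7399  31.4478]
276 240 [  9.1145  13.3066 -22.6365] [507.8658 223.2221  29.0305]
278 250 [  7.6425  13.7901 -30.8323] [507.7424 221.6666  37.2242]
254 258 [ 12.845    1.8011 -47.5254] [498.5755 230.9916  53.9118]
```

View pics/w5.png

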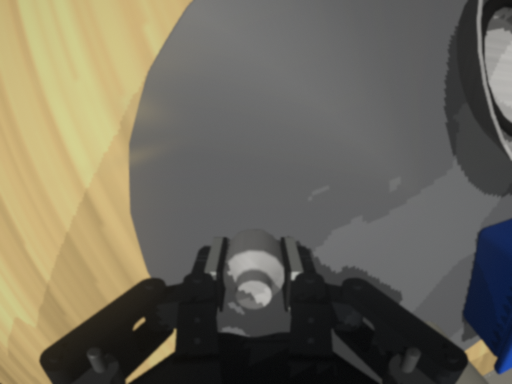

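Call:
{"name": "jog_arm", "arguments": {"steps": [0,0,0,0,0,0,-1,0,0,0,0,0,0,-1,0,0,0,0,0,-0.01,-1,0,0,0,0,0,-0.04,-1,0,0,0,0,0,-0.08,-1,0,0,0,0,0,-0.12,-1,0,0,0,0,0,-0.155,-1,0,0,0,0,0,-0.18,-1]}}

```text
clock: 6.15
position: [491.8, 219.3, 189.2]
tcp_rot: [[0.378, 0.926, 0.003], [0.926, -0.378, 0.002], [0.003, 0.002, -1.0]]
ft_force: [0.6, 0.6, -2.2]
grip_width: 0.335
```

Run:
```python
from plant import *
from h import *
s=state();r=read_camera("wrist");print(s["position"],s["joint_positions"],s["grip_width"],s["ft_force"])
cv2.imwrite("pics/w6.png",r["color"][:,:,::-1])
print(wpt(r,s,254,258,True))
print(org(-23,0,185),delta(s,org(-23,0,185),Rtool(0)))
```

```text
[491.7676 219.2714 189.2295] [-0.8902  0.2987  0.4736  1.8637 -0.1595  1.0129 -0.738 ] 0.3349067388195555 [ 0.5815  0.6154 -2.2077]
[ 12.497    1.8025 -46.9274]
[ 566.1345 -176.016   185.    ] [-0.0002 -0.0035  1.2912 -0.3378  0.2183  0.0037]
```

View pics/w6.png

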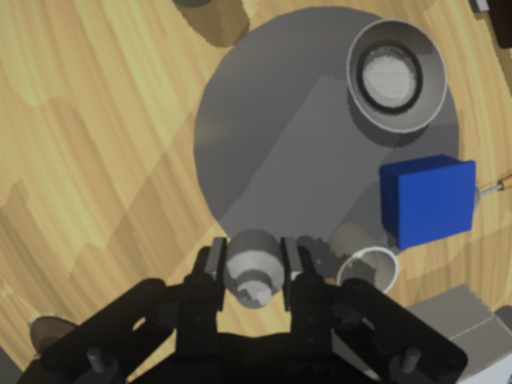

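Call:
{"name": "jog_arm", "arguments": {"steps": [0,0,0.12,-0.031,0.02,0,-1,0,0,0.24,-0.062,0.04,0,-1,0,0,0.36,-0.093,0.06,0,-1,0,0,0.48,-0.124,0.08,0,-1,0,0,0.6,-0.155,0.1,0,-1,0,0,0.72,-0.186,0.12,0,-1,0,0,0.84,-0.217,0.14,0,-1,0,0,0.96,-0.248,0.16,0,-1]}}

```text
clock: 6.87
position: [545.3, -72.2, 185.7]
tcp_rot: [[0.976, 0.216, 0.0], [0.216, -0.976, 0.001], [0.0, -0.001, -1.0]]
ft_force: [1.1, 0.2, -1.5]
grip_width: 0.334
```

Run:
```python
from plant import *
from h import *
s=state();print(s["position"],s["joint_positions"],s["grip_width"])
print(delta(s,org(-23,0,185),Rtool(0)))
```

```text
[545.2918 -72.1997 185.6527] [-0.5464  0.3748  0.7685  1.8506 -0.3013  1.0358 -1.0095] 0.3340708806892985
[-0.0008 -0.0003  0.3262 -0.0021  0.1059  0.0006]
```

Call:
{"name": "jog_arm", "arguments": {"steps": [0,0,0.11,0,0.035,0,-1,0,0,0.22,-0.001,0.07,0,-1,0,0,0.326,-0.002,0.1,0,-1,0,0,0.326,-0.002,0.106,0,-1,0,0,0.326,-0.002,0.106,0,-1]}}

```text
clock: 7.28
position: [566.5, -177.4, 185.3]
tcp_rot: [[0.994, -0.106, -0.0], [-0.106, -0.994, -0.001], [-0.0, 0.001, -1.0]]
ft_force: [-0.3, 0.6, -0.5]
grip_width: 0.336
```

Run:
```python
from plant import *
from h import *
s=state();r=read_camera("wrist");print(s["position"],s["joint_positions"],s["grip_width"],s["ft_force"])
cv2.imwrite("pics/w7.png",r["color"][:,:,::-1])
print(wpt(r,s,254,258,True), toorg(s["position"]))
for l in ["drawer_in","drawer_pull"]: print(l,[(toorg(q["at"]),q["confidence"]) for q in landmark_of(l,"wrist")[:2]])
r=read_camera("scene");cv2.imwrite("pics/s7.png",cv2.resize(r["color"][130:280,140:300],None,fx=4,fy=4)[:,:,::-1])
```

```text
[ 566.5011 -177.3504  185.3212] [-0.3767  0.4819  0.8373  1.7483 -0.3972  1.0902 -1.0852] 0.3359327858019621 [-0.2623  0.5961 -0.4877]
[ 14.107    0.5825 -47.416 ] [-22.4915  -1.287  185.3212]
drawer_in [(array([-20.8708,  -4.1785, 116.7   ]), 0.58)]
drawer_pull []
```

View pics/w7.png

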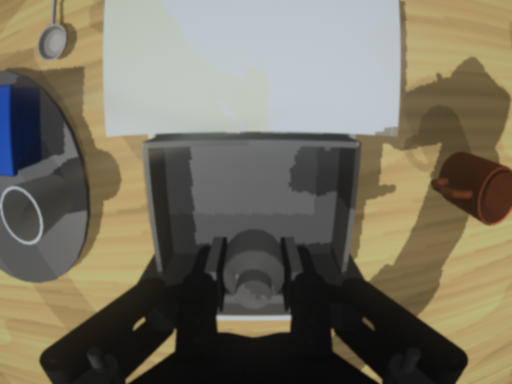

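View pics/s7.png

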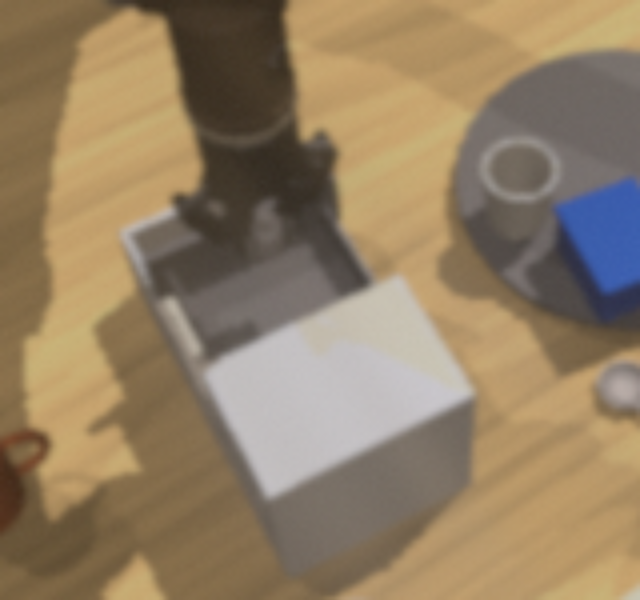

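Call:
{"name": "jog_arm", "arguments": {"steps": [0,0,0,0,0,0.03,-1,0,0,0,0,0,0.06,-1,0,0,0,0,0,0.08,-1,0,0,0,0,0,0.087,-1,0,0,0,0,0,0.087,-1]}}

```text
clock: 7.9
position: [568.0, -172.2, 97.8]
tcp_rot: [[0.995, -0.099, 0.0], [-0.099, -0.995, 0.001], [0.0, -0.001, -1.0]]
ft_force: [0.5, 0.1, -0.9]
grip_width: 0.329
```

Run:
```python
from plant import *
from h import *
s=state();r=read_camera("wrist");print(s["position"],s["grip_width"],s["ft_force"])
cv2.imwrite("pics/w8.png",r["color"][:,:,::-1])
for u,v in [(252,235),(252,230),(252,222),(252,215),(252,205)]: print(v,wpt(r,s,u,v))
```

```text
[ 567.9932 -172.2445   97.7739] 0.3288957837092004 [ 0.458   0.1389 -0.8824]
235 [ 648.2027 -180.7454  258.8817]
230 [ 584.5633 -173.5468  121.2348]
222 [ 586.6667 -173.7292  115.8304]
215 [ 590.3431 -174.0968  115.1768]
205 [ 595.7742 -174.6434  114.9175]
```

View pics/w8.png

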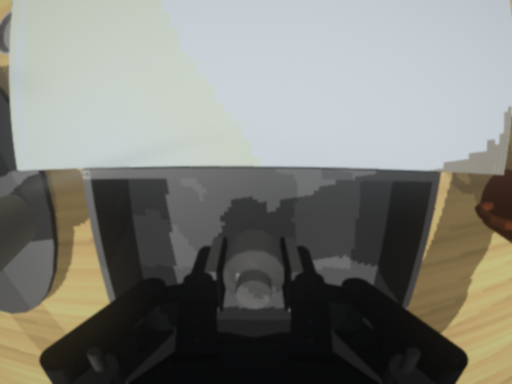

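Call:
{"name": "jog_arm", "arguments": {"steps": [0,0,0,0,0,0.002,-1,0,0,0,0,0,0.002,-0.3,0,0,0,0,0,0.002,0,0,0,0,0,0,0.002,0.1,0,0,0,0,0,0.002,0.1,0,0,0,0,0,0.002,0.1]}}

```text
clock: 8.45
position: [567.3, -174.4, 96.1]
tcp_rot: [[0.995, -0.102, 0.0], [-0.102, -0.995, 0.0], [0.0, -0.0, -1.0]]
ft_force: [0.3, 1.0, 0.2]
grip_width: 0.553
```

Run:
```python
from plant import *
from h import *
s=state();r=read_camera("wrist");print(s["position"],s["grip_width"],s["ft_force"])
cv2.imwrite("pics/w9.png",r["color"][:,:,::-1])
```

```text
[ 567.3203 -174.4203   96.1039] 0.5528972990101518 [0.273  0.9813 0.1878]
```

View pics/w9.png

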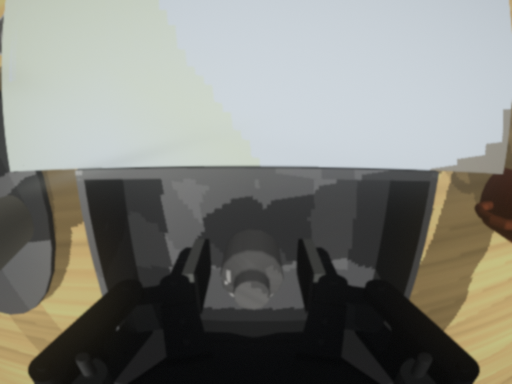

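Call:
{"name": "jog_arm", "arguments": {"steps": [0,0,0,0,0,-0.03,0.1,0,0,0,0,0,-0.065,0.1,0,0,0,0,0,-0.1,0.1,0,0,0,-0.02,0,-0.115,-1,0,0,0,-0.055,0,-0.115,-1,0,0,0,-0.085,0,-0.115,-1,0,0,0,-0.107,0,-0.115,-1,0,0,0,-0.107,0,-0.115,-1]}}

```text
clock: 9.17
position: [456.5, -163.6, 210.7]
tcp_rot: [[0.994, -0.105, -0.002], [-0.105, -0.994, 0.003], [-0.002, -0.003, -1.0]]
ft_force: [-0.0, 0.2, 0.0]
grip_width: 0.0
```

Run:
```python
from plant import *
from h import *
s=state();r=read_camera("wrist");print(s["position"],toorg(s["position"]),s["grip_width"],s["ft_force"],s["joint_positions"])
cv2.imwrite("pics/w10.png",r["color"][:,:,::-1])
for l in ["whistle_mid","drawer_in","drawer_pull"]: print(l,[(toorg(q["at"]),q["confidence"]) for q in landmark_of(l,"wrist")[:2]])
```

```text
[ 456.5167 -163.6322  210.7086] [-133.3141    0.4727  210.7086] 0.00021086077855609614 [-0.0286  0.1683  0.0185] [-0.5438  0.2311  0.9414  1.9695 -0.2183  1.0476 -1.1801]
whistle_mid [(array([-21.0649,   2.2381, 138.2   ]), 0.92)]
drawer_in [(array([-18.7075,  -4.6476, 115.3   ]), 0.63)]
drawer_pull [(array([-97.1277,   3.3297, 144.5   ]), 0.96)]
```

View pics/w10.png

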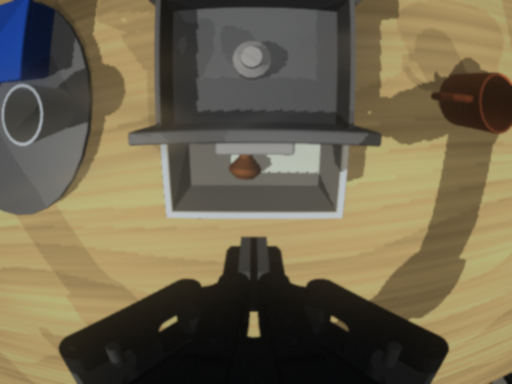

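Call:
{"name": "jog_arm", "arguments": {"steps": [0,0,0,0,0,0.035,-1,0,0,0,0,0,0.07,-1,0,0,0,0,0,0.097,-1,0,0,0,0.01,0,0.097,-1,0,0,0,0.022,0,0.097,-1,0,0,0,0.03,0,0.097,-1,0,0,0,0.04,0,0.097,-1,0,0,0,0.05,0,0.097,-1]}}

```text
clock: 10.03
position: [511.7, -169.0, 114.5]
tcp_rot: [[0.995, -0.102, 0.0], [-0.102, -0.995, -0.0], [0.0, 0.0, -1.0]]
ft_force: [-1.9, -0.8, -0.7]
grip_width: 0.001
```

Call:
{"name": "jog_arm", "arguments": {"steps": [0,0,0,0.012,0,0,-1,0,0,0,0.024,0,0,-1,0,0,0,0.036,0,0,-1,0,0,0,0.048,0,0,-1,0,0,0,0.058,0,0,-1,0,0,0,0.068,0,0,-1,0,0,0,0.076,0,0,-1,0,0,0,0.082,0,0,-1]}}

```text
clock: 10.7
position: [593.4, -177.1, 114.2]
tcp_rot: [[0.995, -0.102, 0.001], [-0.102, -0.995, -0.0], [0.001, 0.0, -1.0]]
ft_force: [-1.6, -0.3, 1.0]
grip_width: 0.007
```

Run:
```python
from plant import *
from h import *
s=state();r=read_camera("wrist");print(s["position"],toorg(s["position"]),s["grip_width"],s["ft_force"],s["joint_positions"])
cv2.imwrite("pics/w11.png",r["color"][:,:,::-1])
for l in ["whistle_mid","drawer_in","drawer_pull"]: print(l,[(toorg(q["at"]),q["confidence"]) for q in landmark_of(l,"wrist")[:2]])
```

```text
[ 593.419  -177.0526  114.2381] [  4.2369   1.9162 114.2381] 0.006953916696358708 [-1.5839 -0.3136  1.049 ] [-0.3146  0.6011  0.7668  1.7512 -0.4889  0.9893 -1.032 ]
whistle_mid [(array([ -25.4138, -294.7688,    2.4   ]), 0.38)]
drawer_in []
drawer_pull []
```

View pics/w11.png

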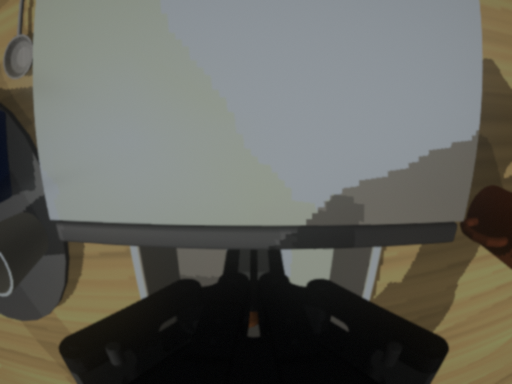

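Nearly shut; push slowly to the stop.

Call:
{"name": "jog_arm", "arguments": {"steps": [0,0,0,0.002,0,0,-1,0,0,0,0.004,0,0,-1,0,0,0,0.006,0,0,-1,0,0,0,0.006,0,0,-1]}}

```text
clock: 11.23
position: [595.3, -177.1, 113.8]
tcp_rot: [[0.995, -0.103, -0.005], [-0.103, -0.995, 0.002], [-0.005, -0.002, -1.0]]
ft_force: [-10.5, 2.6, 9.3]
grip_width: -0.001
```

Call:
{"name": "jog_arm", "arguments": {"steps": [0,0,0,0.006,0,0,-1,0,0,0,0,0,0,-1,0,0,0,-0.03,0,0,-1,0,0,0,-0.065,0,-0.02,-1,0,0,0,-0.1,0,-0.05,-1,0,0,0,-0.13,0,-0.085,-1,0,0,0,-0.15,0,-0.12,0,0,0,0,-0.15,0,-0.12,0]}}

```text
clock: 11.9
position: [447.3, -163.9, 237.9]
tcp_rot: [[0.994, -0.105, 0.005], [-0.105, -0.994, 0.003], [0.005, -0.003, -1.0]]
ft_force: [0.9, -1.2, -0.7]
grip_width: 0.273
```

Run:
```python
from plant import *
from h import *
s=state();r=read_camera("wrist");print(s["position"],toorg(s["position"]),s["grip_width"],s["ft_force"],s["joint_positions"])
cv2.imwrite("pics/w12.png",r["color"][:,:,::-1]);np.savez("w12.npz",pos=s["position"],rot=s["tcp_rot"],**r)
for c in ["wrist","top"]:
  if c=="top": read_camera(c)
  for l in ["churner_knob_end","churner_mid","well_mouth","drawer_pull"]: print(c,l,[(toorg(q["at"]),q["confidence"]) for q in landmark_of(l,c)[:2]])
```

```text
[ 447.3069 -163.9135  237.9171] [-142.4396   -0.8016  237.9171] 0.27328198060761755 [ 0.8716 -1.2198 -0.6696] [-0.6027  0.1641  0.9815  1.9568 -0.1583  1.0944 -1.2312]
wrist churner_knob_end [(array([-142.739 ,   11.1495,   28.6   ]), 0.86), (array([-33.6529, 377.3728,   3.9   ]), 0.42)]
wrist churner_mid [(array([-4.6941, -0.3088, 27.4   ]), 0.68)]
wrist well_mouth [(array([-60.2342,   2.61  ,  99.6   ]), 0.93)]
wrist drawer_pull [(array([ 16.7472,   2.3223, 143.9   ]), 0.6)]
top churner_knob_end [(array([-144.5609,   11.2533,   26.1   ]), 0.58)]
top churner_mid [(array([-10.836 ,   3.4499,  26.8   ]), 0.62)]
top well_mouth [(array([-62.428 ,  -0.3442,  95.7   ]), 0.67), (array([ 34.4916, 452.874 ,  23.8   ]), 0.35)]
top drawer_pull [(array([ 20.5354,  -1.9938, 143.9   ]), 0.71)]
```

View pics/w12.png

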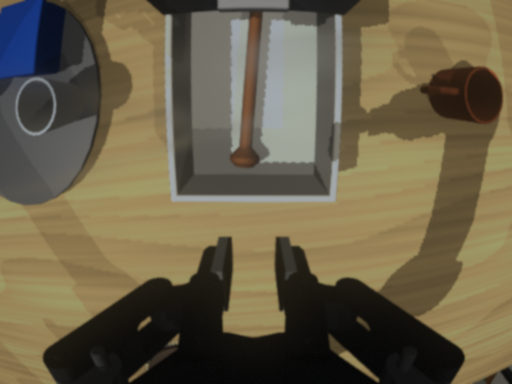

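Run:
```python
from h import *
r=dict(np.load("w12.npz"));s=dict(position=r["pos"],tcp_rot=r["rot"])
c=r["color"].astype(int)
for v in [15,30,50,70,90,110,130,158]:
    m=(c[v,:,0]-c[v,:,2]>35)&(np.arange(512)>220)&(np.arange(512)<290)
    u=np.where(m)[0]
    if len(u): 
        uc=(u.min()+u.max())/2; print(v,u.min(),u.max(),toorg(wray(r,s,uc,v,25)),toorg(wpt(r,s,uc,v)))
```

```text
30 249 258 [29.8387 -0.1379 25.    ] [27.5092 -0.1691 34.4418]
50 248 254 [ 3.5147  2.8604 25.    ] [ 1.9542  2.7603 33.8455]
70 246 253 [-22.1881   4.6341  25.    ] [-23.0546   4.505   33.0414]
90 244 253 [-47.5214   5.814   25.    ] [-47.8101   5.6757  32.1996]
110 243 252 [-72.7196   7.0253  25.    ] [-72.4814   6.829   33.7518]
130 242 249 [-98.0116   9.5353  25.    ] [-97.2939   9.3146  32.5733]
158 231 250 [-134.0294   16.0212   25.    ] [-130.4918   15.1604   43.5249]
```

```bash
cat > plan.py <<'E'
import numpy as np,heapq,itertools,sys
def rect(x0,x1,z0,z1,n=5):
    xs=np.arange(x0,x1+.1,n);zs=np.arange(z0,z1+.1,n)
    X,Z=np.meshgrid(np.r_[xs,x1],np.r_[zs,z1]);return np.c_[X.ravel(),Z.ravel()]
def plan(gx0,a0,mid=-3,M=6):
    sg=gx0-mid
    rod=np.vstack([rect(-140,-116,-19,19),rect(-116,95,-8,8),rect(95,140,-22,22)])-[sg,0]
    # tool rects in (toolx, behind)
    grip=np.vstack([rect(-11,11,-11,62),rect(-42,42,62,150),rect(-45,45,150,300),rect(45,100,100,150)])
    boxes=[(-168,-160,0,100),(40,168,100,176),(30,168,112,174),(18,30,140,152),(160,168,0,100)]
    def free(gx,gz,t):
        c,s=np.cos(t),np.sin(t)
        # rod dir knob->head: (c,-s); normal (s,c)
        P=np.c_[rod[:,0]*c+rod[:,1]*s,-rod[:,0]*s+rod[:,1]*c]+[gx,gz]
        a=a0-t;ca,sa=np.cos(a),np.sin(a)
        G=np.c_[grip[:,0]*ca-grip[:,1]*sa,grip[:,0]*sa+grip[:,1]*ca]+[gx,gz]
        if P[:,1].min()<5.5 and -170<gx: return False
        if G[:,1].min()<8: return False
        Q=np.vstack([P,G])
        for b in boxes:
            if ((Q[:,0]>b[0]-M)&(Q[:,0]<b[1]+M)&(Q[:,1]>b[2]-M)&(Q[:,1]<b[3]+M)).any(): return False
        return True
    def low(gz,t): return gz+rod[:,0].max()*-np.sin(t)-22*np.cos(t)
    st=(0,0,0);d=5.;dt=np.deg2rad(4)
    def conf(n): return gx0+n[0]*d,25+n[1]*d,n[2]*dt
    memo={}
    def F(n):
        if n not in memo: memo[n]=free(*conf(n))
        return memo[n]
    print("start free",free(*conf(st)))
    D={st:0};prev={};h=[(0,st)]
    while h:
        c,n=heapq.heappop(h)
        if c>D[n]: continue
        g=conf(n)
        if low(g[1],g[2])>186: break
        for k in itertools.product([-1,0,1],repeat=3):
            if k==(0,0,0): continue
            m=(n[0]+k[0],n[1]+k[1],n[2]+k[2])
            if not(0<=m[2]<=16 and -50<=m[0]<=6 and 0<=m[1]<=80): continue
            if not F(m): continue
            cc=c+np.hypot(k[0],k[1])+abs(k[2])*1.0
            if cc<D.get(m,1e9): D[m]=cc;prev[m]=n;heapq.heappush(h,(cc,m))
    else: print("no path",len(D));return
    path=[n]
    while n in prev: n=prev[n];path.append(n)
    return [ (round(x),round(z),round(np.degrees(t))) for x,z,t in map(conf,path[::-1])]
if __name__=="__main__":
  for gx,a in [(0,35),(0,40),(-15,30)]:
    for M in (10,6):
        p=plan(gx,np.deg2rad(a),M=M);print(gx,a,M,p)
E
python3 plan.py
```

```text
start free False
no path 30
0 35 10 None
start free False
0 35 6 [(0, 25, 0), (-5, 30, 0), (-5, 35, 0), (-5, 40, 0), (-5, 45, 0), (-5, 50, 0), (-5, 55, 4), (-5, 60, 8), (-5, 65, 12), (-10, 70, 16), (-15, 75, 20), (-20, 80, 20), (-25, 80, 20), (-30, 85, 20), (-35, 85, 20), (-40, 85, 20), (-45, 85, 20), (-50, 85, 20), (-55, 85, 20), (-60, 85, 20), (-65, 85, 20), (-70, 90, 20), (-75, 95, 20), (-80, 100, 20), (-85, 105, 20), (-90, 110, 20), (-95, 115, 20), (-100, 120, 20), (-105, 125, 20), (-110, 130, 20), (-115, 135, 20), (-115, 140, 20), (-115, 145, 20), (-115, 150, 20), (-115, 155, 20), (-120, 160, 20), (-125, 165, 20), (-125, 170, 20), (-125, 175, 20), (-125, 180, 20), (-125, 185, 20), (-125, 190, 16), (-125, 195, 12), (-125, 200, 8), (-125, 205, 4), (-125, 210, 0)]
start free False
0 40 10 [(0, 25, 0), (0, 30, 0), (0, 35, 0), (0, 40, 0), (0, 45, 0), (0, 50, 0), (0, 55, 0), (0, 60, 0), (0, 65, 0), (0, 70, 4), (0, 75, 8), (0, 80, 8), (-5, 85, 12), (-10, 90, 16), (-15, 90, 20), (-20, 90, 20), (-25, 90, 20), (-30, 90, 20), (-35, 90, 20), (-40, 90, 20), (-45, 90, 20), (-50, 90, 20), (-55
[... 2092 characters left out ...]
5, 0), (-15, 40, 0), (-15, 45, 0), (-15, 50, 0), (-15, 55, 0), (-15, 60, 0), (-15, 65, 4), (-15, 70, 8), (-20, 75, 12), (-25, 80, 16), (-30, 85, 20), (-35, 85, 20), (-40, 85, 20), (-45, 90, 20), (-50, 90, 20), (-55, 90, 20), (-60, 90, 20), (-65, 90, 20), (-70, 90, 20), (-75, 90, 20), (-80, 90, 20), (-85, 95, 20), (-90, 100, 20), (-95, 105, 20), (-100, 110, 20), (-105, 115, 20), (-110, 120, 20), (-115, 125, 20), (-120, 130, 20), (-125, 135, 20), (-130, 140, 20), (-130, 145, 20), (-130, 150, 20), (-130, 155, 20), (-130, 160, 20), (-135, 165, 20), (-140, 170, 20), (-140, 175, 20), (-140, 180, 20), (-140, 185, 20), (-140, 190, 16), (-140, 195, 12), (-140, 200, 8), (-140, 205, 4), (-140, 210, 0)]
```

```bash
cat >> h.py <<'E'
def Rt(a,yaw=-4.1):
    from scipy.spatial.transform import Rotation as Ro
    return Ro.from_euler('z',yaw,degrees=True).as_matrix()@Rtool(a)
def tcp(gx,gz,a,back=0,off=34,yaw=-4.1):
    R=Rt(a,yaw);P=org(gx,3-0.072*gx,gz);return P+(off-back)*R[:,2],R
E
python3 - <<'E'
from plant import *
from h import *
s=state()
for a in (35,40):
    p,R=tcp(-10,25,a,back=130);print(p,toorg(p),delta(s,p,R))
E
```

```text
[ 525.2843 -163.8763  103.6386] [-64.9224   7.6569 103.6386] [-0.0222  0.6125  0.0753  0.0766 -0.0066  0.1292]
[ 518.7471 -162.6883   98.5403] [-71.5497   8.1319  98.5403] [-0.0255  0.6997  0.0746  0.07   -0.0071  0.1343]
```

Call:
{"name": "jog_arm", "arguments": {"steps": [-0.004,0.12,0.015,0.02,-0.001,0.02,0.4,-0.008,0.24,0.03,0.04,-0.003,0.045,0.4,-0.012,0.36,0.045,0.06,-0.005,0.07,0.4,-0.018,0.48,0.06,0.077,-0.006,0.095,0.4,-0.022,0.6,0.075,0.077,-0.0065,0.12,0.4,-0.022,0.612,0.075,0.077,-0.0065,0.129,0.4,-0.022,0.612,0.075,0.077,-0.0065,0.129,0.4]}}

```text
clock: 12.98
position: [529.2, -166.7, 132.5]
tcp_rot: [[0.834, -0.171, 0.525], [-0.149, -0.985, -0.084], [0.532, -0.008, -0.847]]
ft_force: [1.5, -0.1, 1.4]
grip_width: 0.698
```

Run:
```python
from plant import *
from h import *
s=state();r=read_camera("wrist");print(s["position"],toorg(s["position"]),s["grip_width"],s["ft_force"],s["joint_positions"])
cv2.imwrite("pics/w13.png",r["color"][:,:,::-1]);np.savez("w13.npz",pos=s["position"],rot=s["tcp_rot"],**r)
c=r["color"].astype(int)
for v in range(20,250,15):
    m=(c[v,:,0]-c[v,:,2]>35)&(np.arange(512)>220)&(np.arange(512)<290)
    u=np.where(m)[0]
    if len(u): 
        uc=(u.min()+u.max())/2; w=wray(r,s,uc,v,25);print(v,u.min(),u.max(),toorg(w),s["tcp_rot"].T@(w-s["position"]))
p,R=tcp(-10,25,35);print(toorg(p),delta(s,p,R))
```

```text
[ 529.1848 -166.6619  132.5223] [-60.7438   5.3089 132.5223] 0.6976940989976055 [ 1.4996 -0.1003  1.4303] [-0.0463  0.1693  0.3304  2.3541 -1.0276  0.1295 -0.489 ]
140 254 256 [52.2953 -2.907  25.    ] [ 38.8171   1.9268 151.3139]
155 248 260 [35.3471 -0.7646 25.    ] [ 24.3724   0.865  142.2555]
170 248 260 [18.9966  0.2846 25.    ] [ 10.4964   0.8562 133.5437]
185 248 260 [ 3.1965  1.2974 25.    ] [ -2.9124   0.8489 125.1251]
200 247 260 [-12.1252   2.773   25.    ] [-15.944    0.3493 116.9483]
215 247 260 [-27.1273   3.727   25.    ] [-28.6752   0.3499 108.9552]
230 247 260 [-41.8631   4.6638  25.    ] [-41.1803   0.3508 101.1039]
245 247 260 [-56.4129   5.5885  25.    ] [-53.5276   0.3519  93.3517]
[ 9.4517  2.3257 -2.8512] [-0.0115  0.0503  0.002  -0.0125 -0.0003  0.152 ]
```

View pics/w13.png

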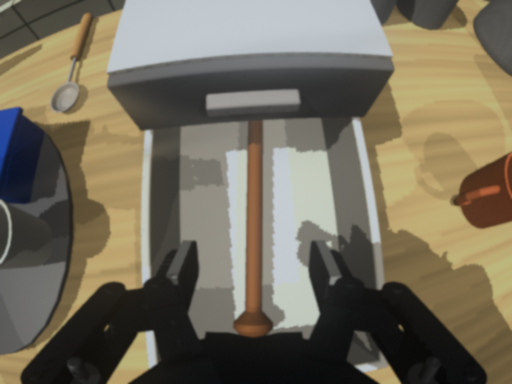

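```bash
python3 - <<'E'
from plan import plan
import numpy as np
for gx,a in [(-15,22),(-15,25),(-25,20),(-20,25)]:
    for M in (10,7): 
        p=plan(gx,np.deg2rad(a),M=M);print(gx,a,M,p and p[::4]+p[-1:])
E
python3 - <<'E'
from plant import *
from h import *
s=state()
for a,b in ((24,110),(24,0)):
    p,R=tcp(-15,25,a,back=b);print(toorg(p),delta(s,p,R))
E
```

```text
start free False
no path 1
-15 22 10 None
start free False
no path 1
-15 22 7 None
start free False
no path 1
-15 25 10 None
start free False
no path 1
-15 25 7 None
start free False
no path 1
-25 20 10 None
start free False
no path 1
-25 20 7 None
start free False
no path 1
-20 25 10 None
start free False
no path 1
-20 25 7 None
[-45.8329   6.2901  94.4295] [-0.0124 -0.1363  0.0237 -0.0019 -0.0021  0.0413]
[-1.2063  3.0913 -6.0605] [-0.0124 -0.1363  0.0237 -0.0168 -0.0009  0.1503]
```

```bash
sed -i 's/rect(45,100,100,150)/rect(45,92,122,150)/' plan.py
python3 - <<'E'
from plan import plan
import numpy as np
for gx,a in [(-25,24),(-30,24),(-40,24),(-30,28),(-40,20)]:
    for M in (10,7): 
        p=plan(gx,np.deg2rad(a),M=M);print(gx,a,M,p and p[::3]+p[-1:])
E
```

```text
start free False
-25 24 10 [(-25, 25, 0), (-25, 40, 0), (-25, 55, 0), (-25, 70, 4), (-30, 85, 16), (-45, 95, 20), (-60, 100, 20), (-75, 100, 20), (-90, 100, 20), (-105, 115, 20), (-120, 130, 24), (-135, 145, 24), (-140, 160, 24), (-145, 175, 24), (-150, 190, 24), (-150, 205, 20), (-150, 205, 8), (-150, 210, 0)]
start free False
-25 24 7 [(-25, 25, 0), (-25, 40, 0), (-25, 55, 0), (-25, 70, 8), (-35, 85, 20), (-50, 90, 20), (-65, 95, 20), (-80, 95, 20), (-95, 95, 20), (-110, 110, 20), (-125, 125, 20), (-140, 140, 20), (-140, 155, 20), (-150, 170, 20), (-150, 185, 20), (-150, 200, 8), (-150, 210, 0)]
start free False
-30 24 10 [(-30, 25, 0), (-30, 40, 0), (-30, 55, 0), (-30, 70, 4), (-35, 85, 16), (-50, 95, 20), (-65, 100, 20), (-80, 100, 20), (-95, 100, 20), (-110, 105, 20), (-125, 120, 20), (-140, 135, 20), (-145, 150, 20), (-155, 165, 20), (-160, 180, 20), (-160, 195, 12), (-160, 210, 0), (-160, 210, 0)]
start free False
-30 24 7 [(-30, 25, 0), (-30, 40, 0), (-30, 55, 0), (-30, 70, 8), (-40, 85, 20), (-55, 95, 20), (-70, 95, 20), (-85, 100, 20), (-100, 115, 20), (-115, 130, 24), (-13
[... 1104 characters left out ...]
0, 20), (-100, 115, 20), (-115, 130, 24), (-130, 145, 24), (-140, 160, 24), (-145, 175, 24), (-155, 190, 16), (-155, 205, 4), (-155, 210, 0)]
start free False
-40 20 10 [(-40, 25, 0), (-40, 40, 0), (-40, 55, 0), (-40, 70, 4), (-40, 85, 12), (-55, 95, 20), (-70, 105, 20), (-85, 120, 24), (-100, 135, 32), (-115, 150, 32), (-130, 165, 32), (-145, 180, 32), (-160, 195, 28), (-165, 205, 16), (-165, 205, 4), (-165, 210, 0)]
start free False
-40 20 7 [(-40, 25, 0), (-40, 40, 0), (-40, 55, 0), (-40, 70, 4), (-45, 85, 16), (-60, 95, 20), (-75, 100, 20), (-90, 115, 20), (-105, 130, 24), (-120, 145, 28), (-135, 160, 28), (-145, 175, 28), (-150, 190, 28), (-160, 205, 20), (-160, 210, 8), (-160, 210, 0)]
```

Run:
```python
from plant import *
from h import *
s=state()
for b in (110,0):
    p,R=tcp(-28,25,24,back=b);print(toorg(p),delta(s,p,R))
```

```text
[-58.8329   7.2261  94.4295] [-0.0124 -0.1363  0.0237 -0.013  -0.0024  0.0344]
[-14.2063   4.0273  -6.0605] [-0.0124 -0.1363  0.0237 -0.0279 -0.0013  0.1434]
```

Call:
{"name": "jog_arm", "arguments": {"steps": [-0.006,-0.07,0.012,-0.006,-0.001,0.005,0.4,-0.012,-0.136,0.024,-0.013,-0.002,0.02,0.4,-0.012,-0.136,0.024,-0.013,-0.002,0.034,0.4,-0.012,-0.136,0.024,-0.013,-0.002,0.034,0.4]}}

```text
clock: 13.37
position: [538.9, -164.4, 97.9]
tcp_rot: [[0.893, -0.196, 0.406], [-0.182, -0.981, -0.073], [0.412, -0.009, -0.911]]
ft_force: [0.1, 0.2, 0.1]
grip_width: 0.698
```

Run:
```python
from plant import *
from h import *
s=state();r=read_camera("wrist");print(s["position"],toorg(s["position"]),s["grip_width"],s["ft_force"],s["joint_positions"])
for b in (110,0):
    p,R=tcp(-28,25,24,back=b);print(toorg(p),delta(s,p,R))
```

```text
[ 538.92   -164.4207   97.8687] [-51.3076   8.5883  97.8687] 0.6981853376603283 [0.1142 0.1874 0.0732] [-0.2547  0.2967  0.5645  2.2665 -0.7871  0.2685 -0.7862]
[-58.8329   7.2261  94.4295] [-0.0007 -0.0063 -0.0192 -0.0081  0.0021  0.0001]
[-14.2063   4.0273  -6.0605] [-0.0007 -0.0063 -0.0192 -0.0088  0.0021  0.1101]
```

Call:
{"name": "jog_arm", "arguments": {"steps": [0,-0.006,-0.019,-0.008,0.002,0.02,0.4,0,-0.006,-0.019,-0.009,0.002,0.045,0.4,0,-0.006,-0.019,-0.009,0.002,0.07,0.4,0,-0.006,-0.019,-0.009,0.002,0.085,0.4,0,-0.006,-0.019,-0.009,0.002,0.085,0.4]}}

```text
clock: 13.83
position: [565.3, -174.9, 22.7]
tcp_rot: [[0.903, -0.183, 0.39], [-0.171, -0.983, -0.067], [0.395, -0.006, -0.919]]
ft_force: [-0.4, 0.5, -0.5]
grip_width: 0.696
```

Run:
```python
from plant import *
from h import *
s=state();r=read_camera("wrist");print(s["position"],toorg(s["position"]),s["grip_width"],s["ft_force"],s["joint_positions"])
for b in (0,):
    p,R=tcp(-28,25,24,back=b);print(toorg(p),delta(s,p,R))
cv2.imwrite("pics/w14.png",r["color"][:,:,::-1])
r=read_camera("scene");cv2.imwrite("pics/s14.png",cv2.resize(r["color"][110:280,120:300],None,fx=3.5,fy=3.5)[:,:,::-1])
```

```text
[ 565.3212 -174.9064   22.7256] [-23.9284   1.0153  22.7256] 0.6959568210920777 [-0.3867  0.5173 -0.4717] [ 0.0799  0.4626  0.1897  2.213  -1.0317  0.1271 -0.5182]
[-14.2063   4.0273  -6.0605] [-0.0039  0.0124 -0.0068 -0.0027 -0.0036  0.0302]
```

View pics/w14.png

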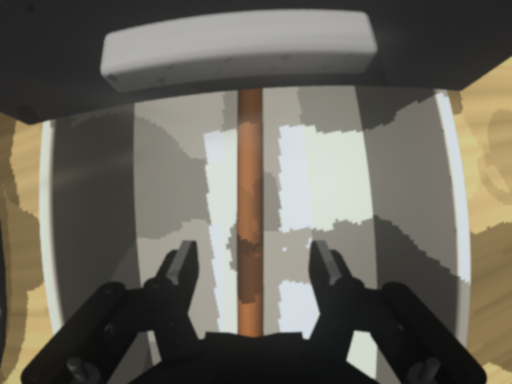

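View pics/s14.png

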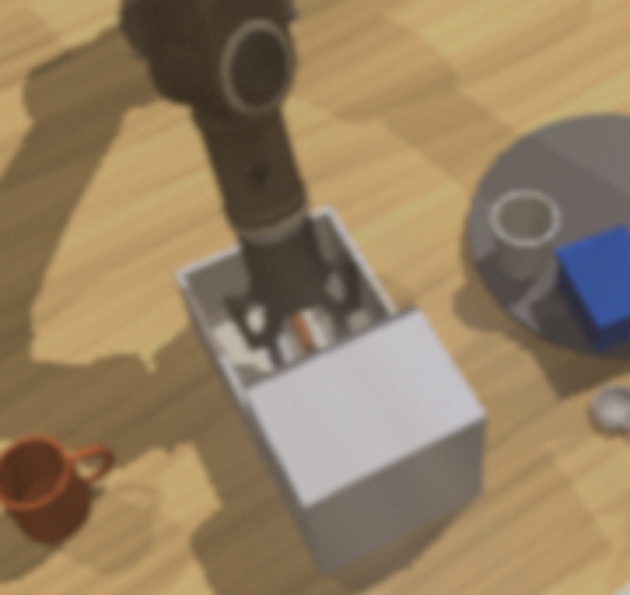

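Call:
{"name": "jog_arm", "arguments": {"steps": [0,-0.06,0,0,0.003,-0.02,0.4,0,-0.12,0,0,0.003,-0.03,0.4,0,-0.17,0,0,0.003,-0.03,0.4,0,-0.17,0,0,0.003,-0.03,0.4]}}

```text
clock: 14.27
position: [555.8, -175.4, 55.8]
tcp_rot: [[0.955, -0.181, 0.235], [-0.176, -0.984, -0.04], [0.238, -0.003, -0.971]]
ft_force: [2.1, -0.3, 1.0]
grip_width: 0.698
```

Run:
```python
from plant import *
from h import *
s=state();print(s["position"],toorg(s["position"]),s["tcp_rot"][:,2],s["ft_force"],s["joint_positions"])
from plan import plan
for gx,a in [(-30,15),(-40,15),(-50,15),(-40,10),(-50,10),(-55,5)]:
    for M in (10,6): 
        p=plan(gx,np.deg2rad(a),M=M);print(gx,a,M,p and p[::3]+p[-1:])
```

```text
[ 555.8055 -175.3887   55.8122] [-33.3363  -0.4919  55.8122] [ 0.2348 -0.0403 -0.9712] [ 2.0642 -0.2555  1.0059] [-0.3024  0.4986  0.6908  2.0983 -0.7406  0.5128 -0.8352]
start free False
no path 1
-30 15 10 None
start free False
-30 15 6 [(-30, 25, 0), (-35, 40, 0), (-35, 55, 0), (-35, 70, 4), (-40, 85, 16), (-55, 90, 20), (-70, 95, 20), (-85, 100, 20), (-100, 115, 20), (-115, 130, 24), (-130, 145, 24), (-140, 160, 24), (-140, 175, 24), (-150, 190, 24), (-150, 200, 16), (-150, 205, 4), (-150, 210, 0)]
start free False
-40 15 10 [(-40, 25, 0), (-40, 40, 0), (-40, 55, 0), (-40, 70, 4), (-40, 85, 12), (-55, 95, 20), (-70, 105, 20), (-85, 120, 24), (-100, 135, 32), (-115, 150, 32), (-130, 165, 32), (-145, 180, 32), (-160, 195, 28), (-165, 205, 16), (-165, 205, 4), (-165, 210, 0)]
start free False
-40 15 6 [(-40, 25, 0), (-40, 40, 0), (-40, 55, 0), (-40, 70, 4), (-45, 85, 16), (-60, 95, 20), (-75, 100, 20), (-90, 100, 20), (-105, 115, 24), (-120, 130, 24), (-135, 145, 24), (-150, 160, 24), (-150, 175, 24), (-160, 190, 24), (-160, 205, 20), (-160, 205, 8), (-160, 210, 0)]
start free False
[... 856 characters left out ...]
 (-165, 195, 32), (-175, 210, 20), (-175, 210, 8), (-175, 210, 0)]
start free False
-50 10 6 [(-50, 25, 0), (-50, 40, 0), (-50, 55, 0), (-50, 70, 0), (-50, 85, 12), (-65, 95, 20), (-80, 100, 20), (-95, 105, 20), (-110, 105, 20), (-125, 115, 20), (-140, 130, 20), (-155, 145, 20), (-160, 160, 20), (-170, 175, 20), (-175, 190, 16), (-175, 205, 4), (-175, 210, 0)]
start free False
no path 1
-55 5 10 None
start free False
-55 5 6 [(-55, 25, 0), (-60, 40, 0), (-60, 55, 0), (-60, 70, 0), (-60, 85, 12), (-70, 100, 20), (-85, 105, 20), (-100, 105, 20), (-115, 115, 20), (-130, 130, 20), (-145, 145, 24), (-160, 160, 24), (-165, 175, 24), (-170, 190, 24), (-175, 205, 20), (-175, 210, 8), (-175, 210, 0)]
```

Run:
```python
from plant import *
from h import *
s=state()
for b in (40,0):
    p,R=tcp(-45,25,13.7,back=b);print(toorg(p),delta(s,p,R))
```

```text
[-46.4174   6.3416  30.8293] [-0.0023 -0.0014 -0.0026 -0.0191 -0.0058  0.0211]
[-36.9681   5.6643  -8.0327] [-0.0023 -0.0014 -0.0026 -0.0192 -0.0057  0.0611]
```

Call:
{"name": "jog_arm", "arguments": {"steps": [0,0,-0.003,-0.01,-0.003,0,0.3,0,0,-0.003,-0.019,-0.006,0.005,0.2,0,0,-0.003,-0.019,-0.006,0.02,0.2,0,0,-0.003,-0.019,-0.006,0.035,0.2,0,0,-0.003,-0.019,-0.006,0.045,0.2,0,0,-0.003,-0.019,-0.006,0.045,0.2]}}

```text
clock: 14.77
position: [543.9, -165.9, 1.1]
tcp_rot: [[0.957, -0.178, 0.231], [-0.175, -0.984, -0.036], [0.233, -0.006, -0.972]]
ft_force: [-1.2, 0.3, -0.5]
grip_width: 0.603
```

Run:
```python
from plant import *
from h import *
s=state();r=read_camera("wrist");print(s["position"],toorg(s["position"]),s["grip_width"],s["ft_force"],s["joint_positions"])
p,R=tcp(-45,25,13.7);print(toorg(p),delta(s,p,R))
for u,v in [(181,246),(185,243),(330,245),(320,243),(325,244)]: print(wpt(r,s,u,v,True))
cv2.imwrite("pics/w15.png",r["color"][:,:,::-1])
```

```text
[ 543.891  -165.8982    1.1192] [-46.2061   7.6564   1.1192] 0.6030928866954675 [-1.2098  0.3136 -0.531 ] [-0.1957  0.5574  0.535   2.1473 -0.8685  0.387  -0.7185]
[-36.9681   5.6643  -8.0327] [-0.0058  0.0035 -0.0008  0.007   0.0014  0.0111]
[ -2.6445 -43.2684  -5.6692]
[ -0.9381 -40.7783  -4.8846]
[-1.8258 46.1697 -6.0602]
[-0.1879 39.759  -6.2405]
[-1.4512 43.1799 -5.295 ]
```

View pics/w15.png

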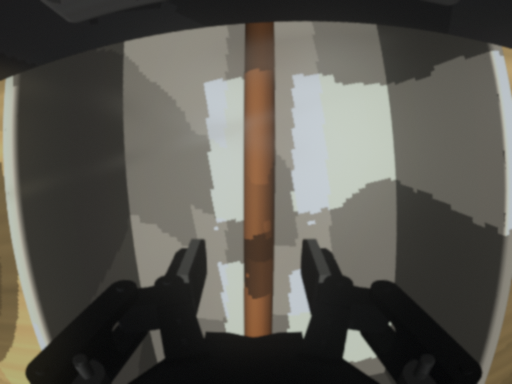

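Call:
{"name": "jog_arm", "arguments": {"steps": [0,0,0,0.002,0.001,0.005,0.2,0,0,0,0.004,0.001,0.01,0.2,0,0,0,0.004,0.001,0.01,-0.3,0,0,0,0.004,0.001,0.01,-1,0,0,0,0.004,0.001,0.01,-1,0,0,0,0.004,0.001,0.01,-1,0,0,0,0.004,0.001,0.01,-1,0,0,0,0.004,0.001,0.01,-1], "newtons": 100}}

```text
clock: 15.48
position: [552.8, -169.1, -4.9]
tcp_rot: [[0.956, -0.177, 0.234], [-0.173, -0.984, -0.038], [0.237, -0.004, -0.972]]
ft_force: [-2.0, 0.1, 5.0]
grip_width: 0.15
```

Call:
{"name": "jog_arm", "arguments": {"steps": [0,0,0,0,0,0,-1,0,0,0,0,0,0,-1,0,0,0,0,0,0,-1]}}

```text
clock: 15.73
position: [552.9, -169.0, -4.9]
tcp_rot: [[0.956, -0.177, 0.234], [-0.173, -0.984, -0.038], [0.237, -0.004, -0.972]]
ft_force: [-2.0, 0.7, 6.7]
grip_width: 0.147
```

Run:
```python
from plant import *
from h import *
s=state();r=read_camera("wrist");print(s["position"],toorg(s["position"]),s["grip_width"],s["ft_force"],s["ft_torque"],s["joint_positions"])
cv2.imwrite("pics/w16.png",r["color"][:,:,::-1])
```

```text
[ 552.856  -168.997    -4.8941] [-36.9589   5.5439  -4.8941] 0.1472422214426918 [-1.9967  0.6537  6.6842] [ 0.0973  0.4638 -0.1451] [-0.1806  0.577   0.5202  2.1294 -0.8824  0.3818 -0.7067]
```

View pics/w16.png

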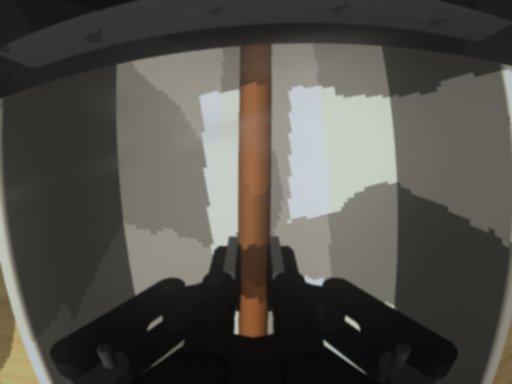

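Run:
```python
from plan import plan
import numpy as np
for M in (10,12): print(M,plan(-45,np.deg2rad(13.7),M=M))
```

```text
start free False
10 [(-45, 25, 0), (-45, 30, 0), (-45, 35, 0), (-45, 40, 0), (-45, 45, 0), (-45, 50, 0), (-45, 55, 0), (-45, 60, 0), (-45, 65, 0), (-45, 70, 4), (-45, 75, 4), (-45, 80, 8), (-45, 85, 12), (-50, 90, 16), (-55, 95, 20), (-60, 100, 20), (-65, 100, 20), (-70, 100, 20), (-75, 105, 20), (-80, 105, 20), (-85, 105, 20), (-90, 105, 20), (-95, 105, 20), (-100, 105, 20), (-105, 105, 20), (-110, 105, 20), (-115, 105, 20), (-120, 110, 20), (-125, 110, 20), (-130, 115, 20), (-135, 120, 20), (-140, 125, 20), (-145, 130, 20), (-150, 135, 20), (-155, 140, 20), (-160, 145, 20), (-160, 150, 20), (-160, 155, 20), (-160, 160, 20), (-165, 165, 20), (-170, 170, 20), (-175, 175, 20), (-175, 180, 20), (-175, 185, 20), (-175, 190, 16), (-175, 195, 12), (-175, 200, 8), (-175, 205, 4), (-175, 210, 0)]
start free False
12 [(-45, 25, 0), (-45, 30, 0), (-45, 35, 0), (-45, 40, 0), (-45, 45, 0), (-45, 50, 0), (-45, 55, 0), (-45, 60, 0), (-45, 65, 0), (-45, 70, 4), (-45, 75, 4), (-45, 80, 8), (-45, 85, 8), (-45, 90, 12), (-45, 95, 16), (-50, 100, 20), (-55, 100, 20), (-60, 100, 20), (-65, 105, 20), (-70, 105, 20), (-75, 105, 20), (-80, 110, 20), (-85, 115, 24), (-90, 120, 28), (-95, 125, 28), (-100, 130, 28), (-105, 135, 28), (-110, 140, 32), (-115, 145, 32), (-120, 150, 32), (-125, 155, 32), (-130, 160, 32), (-135, 165, 32), (-140, 170, 32), (-145, 175, 32), (-150, 180, 32), (-155, 185, 32), (-160, 190, 32), (-165, 195, 32), (-170, 200, 28), (-170, 200, 24), (-175, 205, 20), (-175, 205, 16), (-175, 205, 12), (-175, 205, 8), (-175, 205, 4), (-175, 210, 0)]
```

Call:
{"name": "jog_arm", "arguments": {"steps": [0,0,0,0.002,0,-0.008,-1,0,0,0,0.004,0,-0.016,-1,0,0,0,0.006,0,-0.024,-1,0,0,0,0.008,0,-0.032,-1,0,0,0,0.0095,0,-0.039,-1,0,0,0,0.0095,0,-0.039,-1]}}

```text
clock: 16.28
position: [553.7, -169.2, 36.6]
tcp_rot: [[0.956, -0.177, 0.235], [-0.173, -0.984, -0.038], [0.238, -0.004, -0.971]]
ft_force: [0.2, 0.2, -1.1]
grip_width: 0.144
```

```bash
cat > rows.py <<'E'
from plant import *
from h import *
import sys
def rows(wps,y0=None):
    s=state();print(s["clock"],toorg(s["position"]),s["grip_width"],s["ft_force"],s["joint_positions"])
    R0=s["tcp_rot"];z=R0[:,2];P=s["position"]-34*z; a=np.degrees(np.arcsin(z@Rt(0)[:,0]))
    print("grasp org",toorg(P),"a",a,"theta~",13.7-a)
    for gx,gz,t in wps:
        p,R=tcp(gx,gz,13.7-t);print((gx,gz,t),delta(s,p,R))
E
python3 - <<'E'
from rows import *
rows([(-45,65,0),(-45,70,4),(-45,80,8),(-45,90,12),(-45,95,16),(-50,100,20),(-60,102,20),(-70,105,20)])
r=read_camera("wrist");cv2.imwrite("pics/w17.png",r["color"][:,:,::-1])
r=read_camera("scene");cv2.imwrite("pics/s17.png",cv2.resize(r["color"][110:280,120:300],None,fx=3.5,fy=3.5)[:,:,::-1])
E
```

```text
16.2833 [-36.0643   5.3967  36.5881] 0.14371040660117304 [ 0.1998  0.178  -1.0948] [-0.2725  0.5192  0.6389  2.1162 -0.7853  0.4683 -0.7979]
grasp org [-44.1603   5.8185  69.6074] a 13.791708529099585 theta~ -0.09170852909958604
(-45, 65, 0) [-0.0046 -0.0016  0.0011 -0.002  -0.0002  0.0043]
(-45, 70, 4) [-0.0046 -0.0714  0.0012 -0.0032 -0.0002 -0.0007]
(-45, 80, 8) [-0.0046 -0.1412  0.0014 -0.0032 -0.0003 -0.0106]
(-45, 90, 12) [-0.0045 -0.211   0.0016 -0.0031 -0.0003 -0.0208]
(-45, 95, 16) [-0.0045 -0.2809  0.0017 -0.0042 -0.0003 -0.0262]
(-50, 100, 20) [-0.0044 -0.3507  0.0019 -0.0101 -0.0004 -0.033 ]
(-60, 102, 20) [-0.0044 -0.3507  0.0019 -0.0194 -0.0004 -0.0373]
(-70, 105, 20) [-0.0044 -0.3507  0.0019 -0.0284 -0.0004 -0.0426]
```

View pics/w17.png

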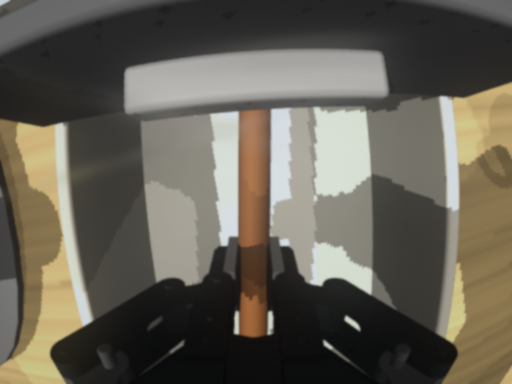

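```bash
cat >> h.py <<'E'
def shaft(r,s,rows,u0=254):
    """fit the shaft's top line in tool frame -> pitch relative to tool x (deg), world elevation"""
    c=r["color"].astype(int);pts=[]
    for v in rows:
        m=np.where((c[v,:,0]-c[v,:,2]>35)&(abs(np.arange(512)-u0)<40))[0]
        if len(m)>6: pts.append(wpt(r,s,int(round(m.mean())),v,True))
    p=np.array(pts);d=np.linalg.svd(p-np.median(p,0))[2][0];d*=np.sign(d[0]);w=s["tcp_rot"]@d
    return p,d,np.degrees(np.arcsin(w[2]))
E
python3 - <<'E'
from plant import *
from h import *
s=state();r=read_camera("wrist")
p,d,e=shaft(r,s,range(115,230,10));print(p,d,e)
E
```

```text
[[ 73.7636   0.4836 -19.6783]
 [ 69.3313   0.4768 -23.7094]
 [ 64.6486   0.0182 -23.4704]
 [ 60.0389   0.0187 -24.0664]
 [ 55.3613   0.4839 -24.3322]
 [ 50.982    0.483  -26.1361]
 [ 46.4976   0.4838 -27.3078]
 [ 42.2171   0.0222 -29.172 ]
 [ 37.232   -0.4463 -28.7673]
 [ 32.7466  -0.4464 -30.1049]
 [ 28.1971  -0.4474 -31.336 ]
 [ 23.9447  -0.4454 -33.3286]] [0.9734 0.0191 0.2283] 0.5022143313702214
```

Call:
{"name": "jog_arm", "arguments": {"steps": [0,-0.035,0,-0.002,0,0,-1,0,-0.071,0,-0.003,0,-0.002,-1,0,-0.106,0,-0.003,0,-0.007,-1,0,-0.141,0,-0.003,0,-0.012,-1,0,-0.176,0,-0.003,0,-0.017,-1,0,-0.211,0,-0.003,0,-0.022,-1,0,-0.246,0,-0.004,0,-0.025,-1,0,-0.28,0,-0.004,0,-0.028,-1]}}

```text
clock: 17.1
position: [542.1, -167.2, 60.9]
tcp_rot: [[0.983, -0.177, -0.043], [-0.177, -0.984, 0.012], [-0.044, -0.004, -0.999]]
ft_force: [0.5, 0.8, -2.1]
grip_width: 0.145
```

Run:
```python
from rows import *
rows([(-45,95,16),(-50,100,20),(-60,102,20),(-70,105,20),(-80,110,20),(-90,120,26),(-100,130,28),(-110,140,31)])
s=state();r=read_camera("wrist");cv2.imwrite("pics/w18.png",r["color"][:,:,::-1])
p,d,e=shaft(r,s,range(125,230,10));print(d,e,p[-1])
```

```text
17.1 [-47.8795   6.1418  60.8855] 0.14457397765764124 [ 0.4509  0.832  -2.0825] [-0.346   0.6394  0.7967  1.8815 -0.5651  0.9125 -1.0166]
grasp org [-46.3989   5.894   94.8523] a -2.519259029993302 theta~ 16.219259029993303
(-45, 95, 16) [-0.0042  0.0038  0.002   0.0015 -0.0003 -0.0002]
(-50, 100, 20) [-0.0041 -0.066   0.0022 -0.0061 -0.0003 -0.0051]
(-60, 102, 20) [-0.0041 -0.066   0.0022 -0.0162 -0.0004 -0.0066]
(-70, 105, 20) [-0.0041 -0.066   0.0022 -0.0264 -0.0004 -0.0092]
(-80, 110, 20) [-0.0041 -0.066   0.0022 -0.0366 -0.0004 -0.0137]
(-90, 120, 26) [-0.004  -0.1707  0.0024 -0.0506 -0.0005 -0.0237]
(-100, 130, 28) [-0.0039 -0.2056  0.0025 -0.0622 -0.0006 -0.0335]
(-110, 140, 31) [-0.0039 -0.258   0.0026 -0.0744 -0.0007 -0.0434]
[ 0.9058 -0.2899  0.3089] -20.31707289955772 [ 33.1808   2.3473 -31.6096]
```

View pics/w18.png

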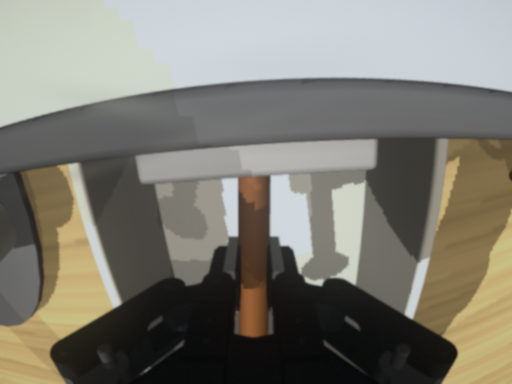

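Call:
{"name": "jog_arm", "arguments": {"steps": [0,-0.033,0,-0.003,0,-0.003,-1,0,-0.066,0,-0.007,0,-0.006,-1,0,-0.066,0,-0.016,0,-0.007,-1,0,-0.066,0,-0.026,0,-0.009,-1,0,-0.066,0,-0.037,0,-0.014,-1,0,-0.12,0,-0.044,0,-0.019,-1,0,-0.171,0,-0.051,0,-0.024,-1,0,-0.206,0,-0.062,0,-0.034,-1]}}

```text
clock: 17.82
position: [481.7, -156.1, 97.9]
tcp_rot: [[0.954, -0.177, -0.242], [-0.17, -0.984, 0.049], [-0.247, -0.005, -0.969]]
ft_force: [-0.3, 0.6, -2.2]
grip_width: 0.149
```

Run:
```python
from rows import *
rows([(-100,130,28),(-110,140,31),(-120,150,32),(-130,160,32),(-140,170,32),(-150,180,32),(-160,190,32),(-165,200,32),(-165,215,32)])
s=state();r=read_camera("wrist");cv2.imwrite("pics/w19.png",r["color"][:,:,::-1])
p,d,e=shaft(r,s,range(175,230,8));print(d,e,p[-1])
```

```text
17.8167 [-109.1244   10.6678   97.8685] 0.14861770501458957 [-0.263   0.6261 -2.2252] [-0.3718  0.6369  0.8476  1.8321 -0.4449  1.1612 -1.08  ]
grasp org [-100.7609    9.9175  130.8153] a -14.296056832508437 theta~ 27.996056832508437
(-100, 130, 28) [-0.0044 -0.0001  0.0031  0.0009 -0.0002  0.0006]
(-110, 140, 31) [-0.0043 -0.0524  0.0033 -0.013  -0.0003 -0.0067]
(-120, 150, 32) [-0.0043 -0.0699  0.0033 -0.0258 -0.0003 -0.0139]
(-130, 160, 32) [-0.0043 -0.0699  0.0033 -0.038  -0.0004 -0.0211]
(-140, 170, 32) [-0.0043 -0.0699  0.0033 -0.0502 -0.0005 -0.0283]
(-150, 180, 32) [-0.0043 -0.0699  0.0033 -0.0624 -0.0006 -0.0355]
(-160, 190, 32) [-0.0043 -0.0699  0.0033 -0.0746 -0.0006 -0.0428]
(-165, 200, 32) [-0.0043 -0.0699  0.0033 -0.0819 -0.0007 -0.0512]
(-165, 215, 32) [-0.0043 -0.0699  0.0033 -0.0856 -0.0008 -0.0657]
[ 0.9745 -0.0169  0.2236] -27.208356114375558 [ 25.1303   0.4954 -34.4599]
```

View pics/w19.png

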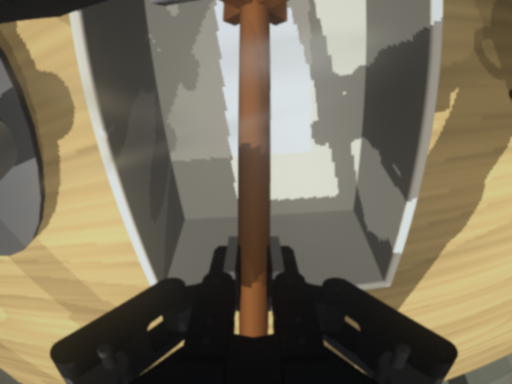

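Call:
{"name": "jog_arm", "arguments": {"steps": [0,-0.035,0,-0.007,0,-0.004,-1,0,-0.07,0,-0.014,0,-0.008,-1,0,-0.07,0,-0.026,0,-0.014,-1,0,-0.07,0,-0.038,0,-0.021,-1,0,-0.07,0,-0.05,0,-0.028,-1,0,-0.07,0,-0.062,0,-0.036,-1,0,-0.07,0,-0.075,0,-0.043,-1,0,-0.07,0,-0.085,0,-0.055,-1]}}

```text
clock: 18.53
position: [412.7, -144.4, 171.6]
tcp_rot: [[0.935, -0.178, -0.306], [-0.167, -0.984, 0.061], [-0.312, -0.006, -0.95]]
ft_force: [0.4, -0.0, -0.1]
grip_width: 0.15
```

Run:
```python
from rows import *
rows([(-170,220,28),(-175,240,20),(-175,260,12),(-175,275,8)])
s=state();r=read_camera("wrist");cv2.imwrite("pics/w20.png",r["color"][:,:,::-1])
p,d,e=shaft(r,s,range(175,230,8));print(d,e,p[-1])
r=read_camera("scene");cv2.imwrite("pics/s20.png",cv2.resize(r["color"][80:280,100:310],None,fx=3,fy=3)[:,:,::-1])
```

```text
18.5333 [-178.9974   14.8438  171.6153] 0.1504631826899104 [ 0.3585 -0.0483 -0.1188] [-0.4721  0.4798  0.9403  1.8882 -0.3095  1.2936 -1.142 ]
grasp org [-168.4265   13.9011  203.9165] a -18.18556368549717 theta~ 31.885563685497168
(-170, 220, 28) [-0.0055  0.0678  0.0025 -0.0043 -0.0011 -0.0148]
(-175, 240, 20) [-0.0057  0.2074  0.0022 -0.0106 -0.0012 -0.0329]
(-175, 260, 12) [-0.0058  0.3471  0.0018 -0.0123 -0.0014 -0.0532]
(-175, 275, 8) [-0.0059  0.4169  0.0016 -0.0148 -0.0015 -0.0684]
[ 0.9755 -0.0003  0.2198] -30.882183209165795 [ 24.7675   0.4963 -33.7982]
```

View pics/w20.png

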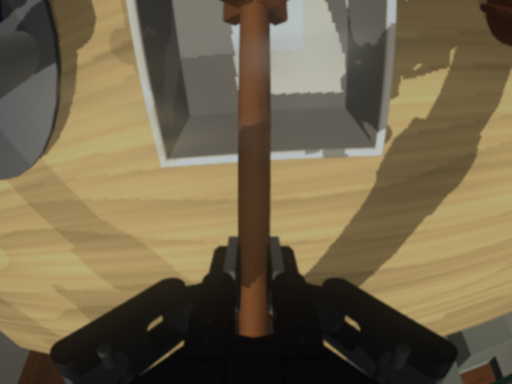

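View pics/s20.png

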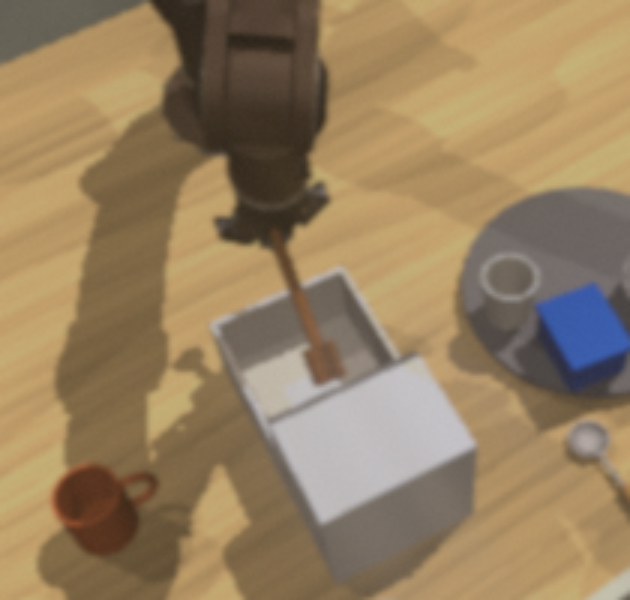

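Call:
{"name": "jog_arm", "arguments": {"steps": [0,0.03,0,-0.002,0,-0.007,-1,0,0.068,0,-0.004,-0.001,-0.015,-1,0,0.13,0,-0.008,-0.001,-0.024,-1,0,0.2,0,-0.011,-0.001,-0.033,-1,0,0.27,0,-0.012,-0.001,-0.043,-1,0,0.34,0,-0.014,-0.001,-0.053,-1,0,0.4,0,-0.018,-0.001,-0.065,-1,0,0.42,0,-0.022,-0.001,-0.075,-1]}}

```text
clock: 19.3
position: [416.5, -144.5, 249.4]
tcp_rot: [[0.978, -0.178, 0.106], [-0.177, -0.984, -0.011], [0.106, -0.008, -0.994]]
ft_force: [-0.2, 0.1, -1.4]
grip_width: 0.149
```

Call:
{"name": "jog_arm", "arguments": {"steps": [0,0,0,0,0,-0.005,-1,0,0,0,0,0,-0.008,-1,0,0,0,0,0,-0.008,-1,0,0,0,0,0,-0.008,-1,0,0,0,0,0,-0.008,-1,0,0,0,0,0,-0.008,-1]}}

```text
clock: 19.8
position: [416.5, -144.9, 257.3]
tcp_rot: [[0.979, -0.178, 0.099], [-0.177, -0.984, -0.016], [0.101, -0.002, -0.995]]
ft_force: [0.1, -0.0, -0.7]
grip_width: 0.149
```

Run:
```python
from rows import *
rows([])
s=state();r=read_camera("wrist");cv2.imwrite("pics/w21.png",r["color"][:,:,::-1])
p,d,e=shaft(r,s,range(175,230,8));print(d,e,p[-1])
for c in ["scene","top","wrist"]:
    t=read_camera(c)
    if c=="scene":cv2.imwrite("pics/s21.png",cv2.resize(t["color"][60:280,90:310],None,fx=2.7,fy=2.7)[:,:,::-1])
    for l in ["churner_head_end","churner_knob_end","churner_mid","drawer_pull","whistle_mid"]: print(c,l,[(np.round(q["at"]).tolist(),round(toorg(q["at"])[0]),q["confidence"]) for q in landmark_of(l,c)[:1]])
    for l in ["bowl","container","cup","jar","mug"]: print(c,l,[(np.round(q["at"]).tolist(),q["confidence"]) for q in landmark_of(l,c)[:1]])
```

```text
19.8 [-175.1127   14.768   257.299 ] 0.14948538942846218 [ 0.0915 -0.0054 -0.7443] [-0.8393 -0.1368  1.0094  2.0708  0.1321  1.0464 -1.6386]
grasp org [-178.5297   14.9346  291.1265] a 5.773376741691911 theta~ 7.926623258308088
[0.9664 0.0405 0.2539] -8.947819106239397 [ 24.4009   0.4935 -32.1556]
scene churner_head_end [([589.0, -180.0, 262.0], 0, 0.77)]
scene churner_knob_end [([674.0, 127.0, 24.0], 51, 0.4)]
scene churner_mid [([449.0, -154.0, 285.0], -142, 0.73)]
scene drawer_pull [([605.0, -178.0, 146.0], 16, 0.47)]
scene whistle_mid []
scene bowl [([671.0, 267.0, 22.0], 0.94)]
scene container [([669.0, 126.0, 26.0], 0.77)]
scene cup [([570.0, 89.0, 26.0], 0.85)]
scene jar [([514.0, 462.0, -0.0], 0.79)]
scene mug [([531.0, -471.0, -4.0], 0.92)]
top churner_head_end [([589.0, -175.0, 267.0], -1, 0.71)]
top churner_knob_end [([318.0, -124.0, 303.0], -275, 0.8)]
top churner_mid [([448.0, -148.0, 285.0], -143, 0.94)]
top drawer_pull [([610.0, -183.0, 148.0], 21, 0.95)]
top whistle_mid []
top bowl [([671.0, 269.0, 22.0], 0.76)]
top container [([676.0, 125.0, 29.0], 0.65)]
top cup [([567.0, 89.0, 30.0], 0.9)]
top jar [([510.0, 456.0, -2.0], 0.8)]
top mug [([531.0, -471.0, -2.0], 0.55)]
wrist churner_head_end []
wrist churner_knob_end []
wrist churner_mid [([449.0, -150.0, 282.0], -142, 0.72)]
wrist drawer_pull [([453.0, -152.0, 286.0], -138, 0.73)]
wrist whistle_mid []
wrist bowl [([671.0, 269.0, 27.0], 0.82)]
wrist container [([670.0, 128.0, 30.0], 0.66)]
wrist cup [([572.0, 85.0, 21.0], 0.56)]
wrist jar [([674.0, 128.0, 29.0], 0.39)]
wrist mug [([531.0, -466.0, 3.0], 0.59)]
```

View pics/s21.png

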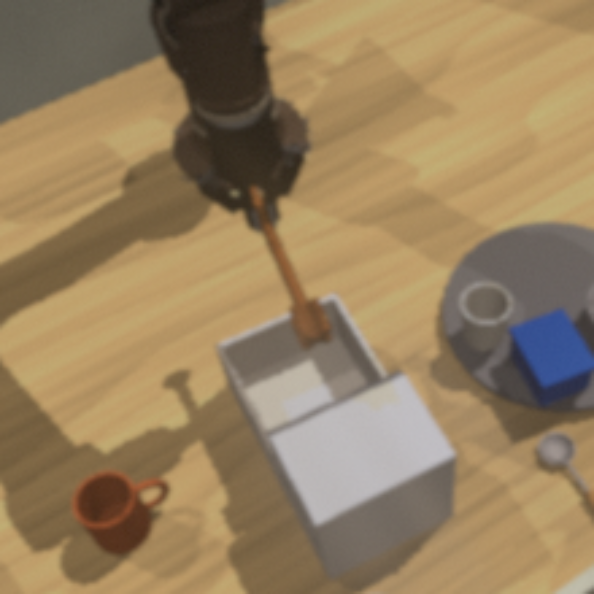

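View pics/w21.png

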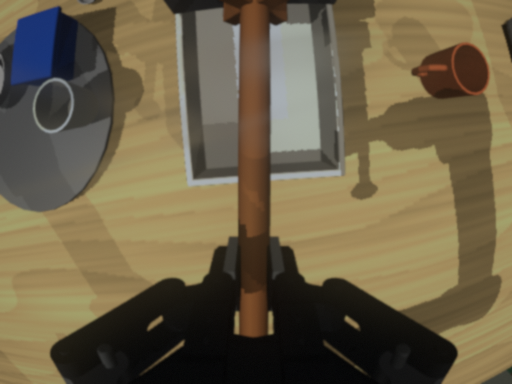

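Run:
```python
from plant import *
s=state();print(s["clock"],s["position"],abs(s["joint_velocities"]).max(),s["grip_width"],s["ft_force"])
if abs(s["joint_velocities"]).max()<0.03: print(finish_job())
```

```text
21.5 [ 416.67754488 -144.63724625  257.95234217] 0.0012161418843116255 0.1478884764018014 [ 0.2730053  -0.23398882 -0.77190994]
the job is handed in; nothing more can be done
None
```

I put the whistle upright in the drawer, let go of it and pushed the drawer shut. I then drew the churner out knob end first and handed the job in at 21.5 s with it held still. `finish_job` gives no verdict, so success is not confirmed.

**Last checks**
- **Churner:** the head end is about 262–267 mm up and the knob end about 303 mm. It shows clear of everything in the pictures. Joint speeds were about 0.001 rad/s and the grip was still on the shaft (100 N).
- **Drawer:** the pull sits at organiser x of about 16–21 mm (18 mm when shut), and pushing it to the stop gave about 10 N.
- **Whistle:** it was last seen standing in the middle of the drawer before I shut it. It can't be seen now, so that it is still inside is not checked directly.
- **Other things:** all five were found again in their starting places, and nothing looked knocked over.

**What went wrong or disagreed**
- **Fingertips:** the wrist depth picture showed them about 35 mm farther back than the stated tool geometry. My first grasp therefore closed only on the whistle's knob; I opened, went lower and gripped the body.
- **Joint limits:** while tilting for the churner, two joints reached their range limits twice. Joint 6 read 0.1295 and then 0.1271 against 0.13, and joint 5 read -1.0317 against -1.03 the second time. I tilted less after that, and the robot reported no fault, but these readings are slightly past the listed limits.
- **Network errors:** there were a few wrong reports, such as a "drawer_pull" on the held churner and a "knob end" on the container. I discarded these after holding them against the pictures.

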